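# Sort sealed optics modules by weight

## Task

Three identical-looking sealed modules with black collars stand under the light bar: feel the weight of each by lifting it just clear, keeping it lower than the bar, and set it down gently and upright in the blue tray if it is heavy (magnet inside) or in the orange tray if it is light (empty). Leave the red-collared reference module, the bottle, the fibre spool and the meter where they are, and let go of everything at the end.

Things in the scene. Friction and masses are not known exactly. Their poses are not given: they have to be found in the camera images.
- module_a: Sealed square optics module, aluminium with a black collar and lid disc, 42 x 42 mm in plan, 64 mm tall, upright under the light bar. The three look alike; each holds a dense magnet core (370 to 550 g in all) or is empty (110 to 160 g): only weight tells. The inside has 1 mm of play. Origin: centre of its underside; z up, x and y square to its sides.
- module_b: Sealed square optics module, aluminium with a black collar and lid disc, 42 x 42 mm in plan, 64 mm tall, upright under the light bar. The three look alike; each holds a dense magnet core (370 to 550 g in all) or is empty (110 to 160 g): only weight tells. The inside has 1 mm of play. Origin: centre of its underside; z up, x and y square to its sides.
- module_c: Sealed square optics module, aluminium with a black collar and lid disc, 42 x 42 mm in plan, 64 mm tall, upright under the light bar. The three look alike; each holds a dense magnet core (370 to 550 g in all) or is empty (110 to 160 g): only weight tells. The inside has 1 mm of play. Origin: centre of its underside; z up, x and y square to its sides.
- reference: Reference module of the same make and size as the others (42 x 42 x 64 mm), but with a red collar and lid disc. Stands in the same row; leave it alone. Origin: centre of its underside, z up.
- heavy_tray: Flat blue plastic tray, fixed to the table, for the heavy modules. Outside 84 mm (its x) by 188 mm (its y), rim 12 mm high and 4 mm thick, inner floor 4 mm above its origin. Takes two modules side by side along y; no more than two of the three modules are ever heavy. Origin: centre of its underside, on the table. The two trays may change sides.
- light_tray: Flat orange plastic tray, fixed to the table, for the light modules. Outside 84 mm (its x) by 188 mm (its y), rim 12 mm high and 4 mm thick, inner floor 4 mm above its origin. Takes two modules side by side along y; no more than two of the three modules are ever light. Origin: centre of its underside, on the table. The two trays may change sides.
- board: Black optics breadboard, fixed, 12 mm thick, 540 mm long (its y), from 45 mm before to 75 mm behind its origin along its x. The four modules stand on it in a row under the light bar, at x = -5 to 16 mm and y near -150, -50, 50 and 150 mm, in any order. Origin: on the table surface, below the bar's middle; x points away from the robot.
- bar (a point): Middle of the light bar's underside, 230 mm above the table. The bar, fixed to the board, runs along the board's y, 28 mm deep and 22 mm thick, right above the row, on two 20 mm square legs at y = -255 and 255 mm. A tool pointing straight down does not fit under it: come in tilted 25 to 45 degrees from the robot's side.
- bottle: Small closed plastic bottle, 38 mm across, 100 mm tall, standing between the trays. Loose; leave it alone. Origin: centre of its underside.
- spool: Fibre spool lying flat, black flanges, yellow winding, 66 mm across, 22 mm high, between the trays and the board. Loose; leave it alone. Origin: centre of its underside.
- meter: Grey handheld power meter lying flat, 140 (its x) x 76 x 36 mm, at the left of the work. Loose; leave it alone. Origin: centre of its underside.
Mind the look-alikes: they are no part of the job. What is shaped like the module_b but pink or yellow is not meant.

How it is judged:
By the outcome, as a careful person would: the job done as asked, in the order asked, and still so for the second after the job is handed in, with the robot touching nothing.
It also fails if it takes over 66 s, if anything falls off the work surface, if the arm or the gripper's body presses on something with over 40 N, if the wrist force passes 120 N, or if a joint passes its speed limit or range.

## Robot

A 6-joint arm with a two-finger parallel gripper is mounted at the origin on the work surface. World frame = base frame: x ahead of the robot, y to its left, z up, the work surface at z = 0. Lengths are in mm, angles in rad, forces in N, time in s.
With the tool pointing down it reaches from about 350 to 775 mm from the base axis. Payload 7.3 kg.
Tool frame: the origin (TCP) lies on the centre line of the jaws, within the pads' length; the fingertips stand 11 mm ahead of it and the grasp point (between the pads) lies 8 mm behind it (bot.tip_reach is the distance from the TCP to the fingertips, in mm); z points along the fingers, y is the direction in which the jaws open and shut (so a half turn about z gives the same grasp; the last joint's range is limited). The gripper opens to 92 mm and grips with 3 to 60 N. Pads are 19 mm wide; open, the fingers measure 130 mm over their backs; the gripper's body (75 mm by 190 mm) begins 47 mm behind the grasp point.
Start: joints at [0.983, 0.342, 1.524, -0, 1.275, -0.146], TCP at [224.461, 474.617, 237.741] pointing down, gripper open.
Joint ranges: [-2.53, 2.53], [-0.77, 2.02], [0.04, 2.7], [-1, 4.14], [0.28, 2.66], [-3.11, 3.11]. Speed limits (rad/s): [2.57, 2.57, 3.14, 3.14, 3.14, 3.14].

## Interface

Orientations are given as [roll, pitch, yaw] about the fixed x, y, z axes, in that order (R = Rz(yaw) Ry(pitch) Rx(roll)).
In Python, from plant import bot gives the robot as it stands.
- The arm moves only by the shell command python3 -m inch 'ROWS'. ROWS is JSON, one flat list of numbers, 7 for each row, row after row: the shift along the world's x, y, z in cm, then the turn, a rotation vector about the world's x, y, z in degrees, then the gripper command: -1 is shut, 1 is fully open, values between are in proportion. In form: [tx, ty, tz, ax, ay, az, fingers, tx, ty, tz, ax, ay, az, fingers, ...]. A call has exactly 5 rows; each row is the pose to reach, as a shift and turn from the pose measured when the call began; what a row does not reach only later rows make up. A row lasts 1/10 s, in which the tool goes at most 50 mm and 8.59 degrees, less where a joint would pass 70% of its speed; a pose out of reach is approached as far as the arm can. A call with a gripper value outside its range is refused whole. The fingers move at their own pace and stop on an object; the grip force is fixed at half the most. Time passes only in rows, so rows that repeat a pose let the fingers close, or fill a call up. It gives the time, the measured TCP pose, the force and the opening at its end, in the units of the state.
- bot.get_obs(): the state, without advancing time (a new reading comes with each control period).
- bot.capture(name): name is "scene" or "top" or "wrist"; returns the picture (400x640x3 uint8, red, green, blue); there is no depth.
- bot.calibration(name): a dict with "fx", "fy", "cx", "cy" (pixels), "k1" (the pictures are not rectified: a ray, as slopes to the right and down, at radius r is drawn at 1 + k1 r^2 times it, then the intrinsics apply), "cam_to_world" (4x4, takes a point from camera to world coordinates). Camera axes: x right, y down, z forward; pixel columns grow to the right and rows downward; lengths in mm; the calibration is good to about 2 mm. A picture is of the moment at which its call begins: read the wrist's pose just before it. calibration takes no time and is no camera call; for the wrist camera it gives the pose at the moment of the call.
- bot.close_job(): hands the job in, once; it reports no verdict.
The state is a dict: "time": time; "joint_positions": joint angles; "dq": joint speeds; "tau": joint torques, N m; "tool_pos": TCP position; "tcp_rot": TCP orientation; "contact_force": force on the tool from outside, world axes, zero at the start; "moment": the same for the moment, N m; "grip_width": finger opening in mm.
Only numpy, scipy, OpenCV 4.12 (cv2) and the standard library are available. Lean on these libraries where they do the work, as an engineer would, in place of code of your own. Each camera call takes 0.05 s, during which the arm holds its last target.

## Working session

There is one attempt and no reset: what is moved stays moved. The work goes in short steps, Python scripts to look and compute and a shell command to move; the robot and the scene stay as the last step left them, time stands still between calls to the robot, and variables do not carry over. Pictures are saved under pics/ and viewed, and the job is handed in when it is done.

```bash
ls; mkdir -p pics; python3 - <<'E'
from plant import bot
import cv2
print(bot.get_obs(), bot.tip_reach)
for n in("scene","top"):
    im=bot.capture(n); cv2.imwrite(f"pics/{n}0.png",im[:,:,::-1])
    print(n,bot.calibration(n))
E
```

```text
pics
{'time': 0.0, 'joint_positions': array([ 9.82962534e-01,  3.42672215e-01,  1.52503936e+00, -8.08362742e-06,
        1.27537631e+00, -1.45985806e-01]), 'dq': array([-1.36680976e-03,  2.54691462e-04, -5.16335174e-04, -3.90610340e-04,
       -1.11379768e-04, -2.96806748e-05]), 'tau': array([-1.83052503e-03, -4.31229794e+01, -2.44220513e+01,  7.15612387e-02,
        5.61025995e-02, -9.45713396e-05]), 'tool_pos': array([224.24939304, 474.25981475, 237.0633595 ]), 'tcp_rot': array([-3.14011220e+00, -2.09860925e-04,  2.69974687e+00]), 'contact_force': array([ 0.37954681, -0.40266095, -0.15226476]), 'moment': array([-0.0507407 , -0.03884464,  0.0165159 ]), 'grip_width': 91.91788419853114} 11.0
scene {'fx': 418.6331649221653, 'fy': 418.6331649221653, 'cx': 323.2654869397948, 'cy': 202.9531715303634, 'k1': -0.0015204811843956294, 'cam_to_world': array([[-7.48233048e-01,  4.97037003e-01, -4.39433184e-01,
         1.04529368e+03],
       [ 6.63389451e-01,  5.68371337e-01, -4.86691339e-01,
         5.78145546e+02],
       [ 7.85762178e-03, -6.55673883e-01, -7.55003323e-01,
         9.08249305e+02],
       [ 0.00000000e+00,  0.00000000e+00,  0.00000000e+00,
         1.00000000e+00]])}
top {'fx': 481.7294433584898, 'fy': 481.7294433584898, 'cx': 314.78671366426664, 'cy': 199.19866941875574, 'k1': 0.05184417803492492, 'cam_to_world': array([[ 2.22047664e-02, -9.78796957e-01,  2.03625797e-01,
         3.78205808e+02],
       [-9.99736843e-01, -2.29126885e-02, -1.11943912e-03,
         1.05536864e+02],
       [ 5.76131807e-03, -2.03547355e-01, -9.79048151e-01,
         1.35441375e+03],
       [ 0.00000000e+00,  0.00000000e+00,  0.00000000e+00,
         1.00000000e+00]])}
```

View pics/scene0.png

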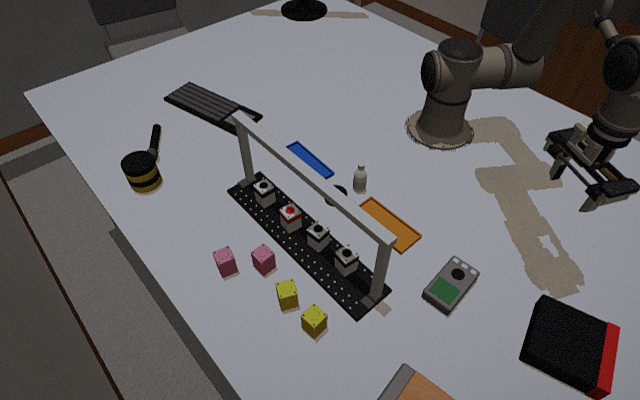

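View pics/top0.png

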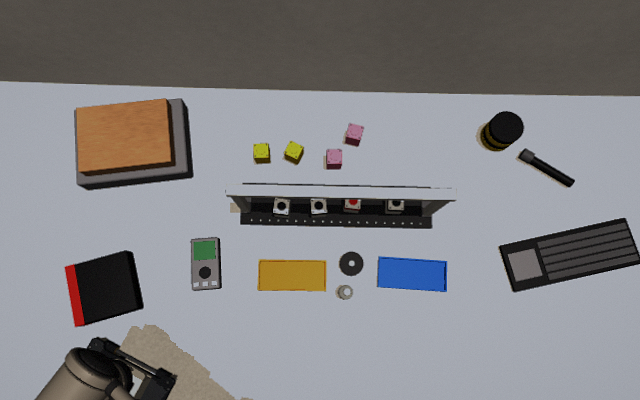

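Both views show the row under the bar. In the top view there are black discs at about (282,206), (319,206) and (396,205), with the red one at (352,203). The orange tray is at (292,275), blue at (412,274), spool at (351,263), bottle at (345,292) and meter at (205,263). The pink and yellow cubes behind the board, at (334,158), (355,134), (294,152) and (261,153), are look-alikes and not part of the job.

```bash
python3 - <<'E'
import cv2
t=cv2.imread("pics/top0.png"); s=cv2.imread("pics/scene0.png")
cv2.imwrite("pics/t1.png",cv2.resize(t[175:310,225:465],None,fx=3.3,fy=3.3,interpolation=cv2.INTER_CUBIC))
cv2.imwrite("pics/s1.png",cv2.resize(s[105:325,220:430],None,fx=2.7,fy=2.7,interpolation=cv2.INTER_CUBIC))
E
```

```text
(no output)
```

View pics/t1.png

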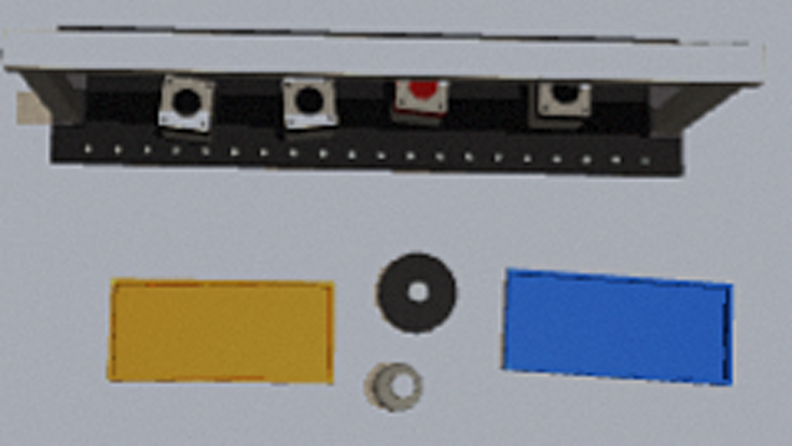

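View pics/s1.png

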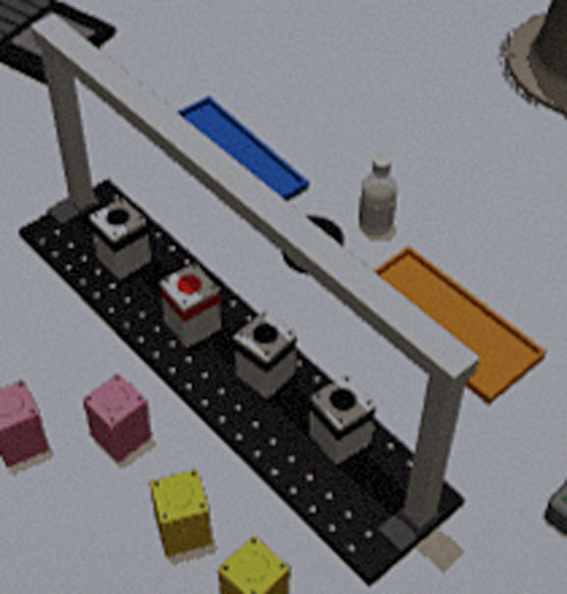

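```bash
cat > h.py <<'E'
import numpy as np, cv2
from plant import bot
def K(c): return np.array([[c['fx'],0,c['cx']],[0,c['fy'],c['cy']],[0,0,1.]]), np.array([c['k1'],0,0,0,0.])
def ray(c,u,v):
    k,d=K(c); p=cv2.undistortPoints(np.array([[[u,v]]],float),k,d)[0,0]
    T=np.array(c['cam_to_world']); r=T[:3,:3]@[p[0],p[1],1]; return T[:3,3],r/np.linalg.norm(r)
def onz(c,u,v,z):
    o,r=ray(c,u,v); return o+r*(z-o[2])/r[2]
def proj(c,P):
    k,d=K(c); T=np.linalg.inv(np.array(c['cam_to_world']))
    return cv2.projectPoints(np.atleast_2d(np.array(P,float)),cv2.Rodrigues(T[:3,:3])[0],T[:3,3],k,d)[0][:,0]
E
python3 - <<'E'
from h import *
np.set_printoptions(precision=1,suppress=True)
t=bot.calibration("top"); s=bot.calibration("scene")
T=lambda x,y:(225+x/3.3,175+y/3.3)
S=lambda x,y:(220+x/2.7,105+y/2.7)
for n,p,q in [("L",(187,101),(344,400)),("2",(309,101),(267,334)),("red",(423,88),(190,285)),("R",(565,93),(119,217))]:
    print(n,onz(t,*T(*p),76),onz(s,*S(*q),76))
for n,ps in [("orange",[(112,280),(333,284),(332,384),(109,381)]),("blue",[(508,270),(732,286),(731,384),(503,368)])]:
    P=np.array([onz(t,*T(*p),12) for p in ps]); print(n,P[:,:2].tolist(),P.mean(0))
for n,p,z in [("spool",(418,292),22),("bottle",(402,386),100),("bottlebase",(385,390),10)]: print(n,onz(t,*T(*p),z))
for n,ps in [("board",[(52,162),(684,176)])]: print([onz(t,*T(*p),12) for p in ps])
print("bar",[onz(t,*T(*p),252) for p in [(5,68),(765,82)]],[onz(t,*T(*p),230) for p in [(5,68),(765,82)]])
E
```

```text
L [624.3 193.1  76. ] [622.8 198.3  76. ]
2 [626.7  93.3  76. ] [625.7  98.2  76. ]
red [639.7  -0.   76. ] [642.3   5.1  76. ]
R [ 638.2 -116.3   76. ] [ 640.3 -112.2   76. ]
orange [[482.3765131807588, 254.7273995037337], [483.13140773301257, 69.31117792474782], [400.9146476475497, 68.731140202083], [399.3981103239013, 253.25023964377277]] [441.5 161.5  12. ]
blue [[498.30660755385304, -77.59374730876252], [489.6843558632738, -264.64924188000305], [409.19903053850135, -260.7834292015182], [417.2796730441824, -72.88890319002417]] [ 453.6 -169.    12. ]
spool [477.4  -1.3  22. ]
bottle [399.2  17.  100. ]
bottlebase [397.1  24.7  10. ]
[array([581.1, 310.4,  12. ]), array([ 581.6, -227.4,   12. ])]
bar [array([611.2, 310.5, 252. ]), array([ 613.7, -226.7,  252. ])] [array([615.9, 314.6, 230. ]), array([ 618.4, -233.3,  230. ])]
```

```bash
cat >> h.py <<'E'
from scipy.spatial.transform import Rotation as R
def Rt(tilt,yaw=0):
    t=np.radians(tilt); z=np.array([np.sin(t),0,-np.cos(t)]); y=np.array([0,1.,0]); 
    return R.from_euler('z',yaw,degrees=True)*R.from_matrix(np.c_[np.cross(y,z),y,z])
def go(grasp,tilt=30,yaw=0,obs=None):
    "cm shift and deg rotvec to bring the GRASP point to grasp"
    o=obs or bot.get_obs(); r=R.from_euler('xyz',o['tcp_rot']); rt=Rt(tilt,yaw)
    tcp=np.array(grasp,float)+8*rt.as_matrix()[:,2]
    print("t %.2f tcp"%o['time'],np.round(o['tool_pos'],1),"g",np.round(o['tool_pos']-8*r.as_matrix()[:,2],1),"shift cm",np.round((tcp-o['tool_pos'])/10,2),"rot",np.round((rt*r.inv()).as_rotvec(degrees=True),1),"F",np.round(o['contact_force'],2),"w %.1f"%o['grip_width'])
E
python3 -c "
from h import *
go([490,190,180],30)"
```

```text
t 0.10 tcp [224.3 474.3 237.1] g [224.3 474.3 245.1] shift cm [ 26.97 -28.43  -6.4 ] rot [ -6.6 -29.5  24.7] F [ 0.12 -0.32 -0.73] w 91.7
```

```bash
python3 -m inch '[3,-3,0,-0.8,-4,3,1, 6,-6.5,0,-1.6,-8,6,1, 9,-9.8,0,-2.4,-12,9,1, 12,-13,0,-3.2,-16,12,1, 15,-16,0,-4,-18,15,1]'; python3 -c "
from h import *
go([490,190,180],30)"
```

```text
time: 0.6
tool_pos: [374.3, 312.8, 236.8]
tcp_rot: [3.114, 0.321, 2.963]
contact_force: [0.2, -0.0, 0.8]
grip_width: 92.0
t 0.60 tcp [374.3 312.8 236.8] g [371.7 313.  244.4] shift cm [ 11.97 -12.28  -6.37] rot [ -2.5 -11.4   9.6] F [ 0.17 -0.02  0.77] w 92.0
```

```bash
python3 -m inch '[3,-3,-1,-0.6,-3,2.5,1, 6,-6,-2.5,-1.2,-6,5,1, 9,-9,-4.5,-1.8,-9,7.5,1, 12,-12.3,-6.4,-2.5,-11.4,9.6,1, 12,-12.3,-6.4,-2.5,-11.4,9.6,1]'; python3 - <<'E'
from h import *
go([490,190,180],30)
c=bot.calibration("wrist"); im=bot.capture("wrist"); cv2.imwrite("pics/w1.png",im[:,:,::-1]); np.save("w1.npy",c,allow_pickle=True); print(c)
E
```

```text
time: 1.1
tool_pos: [494.5, 185.4, 169.5]
tcp_rot: [-3.138, 0.518, 3.139]
contact_force: [-0.8, -0.5, -0.6]
grip_width: 92.1
t 1.10 tcp [494.5 185.4 169.5] g [490.5 185.4 176.5] shift cm [-0.05  0.46  0.35] rot [ 0.2 -0.3  0.2] F [-0.84 -0.54 -0.55] w 92.1
{'fx': 289.0211473816344, 'fy': 289.0211473816344, 'cx': 319.047769550313, 'cy': 204.0156148977806, 'k1': -0.0020572528683661553, 'cam_to_world': array([[ 4.72786300e-03,  7.17526193e-01,  6.96515477e-01,
         3.62749307e+02],
       [ 9.99976947e-01,  2.30967156e-06, -6.79010217e-03,
         1.85979799e+02],
       [-4.87368489e-03,  6.96531523e-01, -7.17509641e-01,
         2.63866101e+02],
       [ 0.00000000e+00,  0.00000000e+00,  0.00000000e+00,
         1.00000000e+00]])}
```

View pics/w1.png

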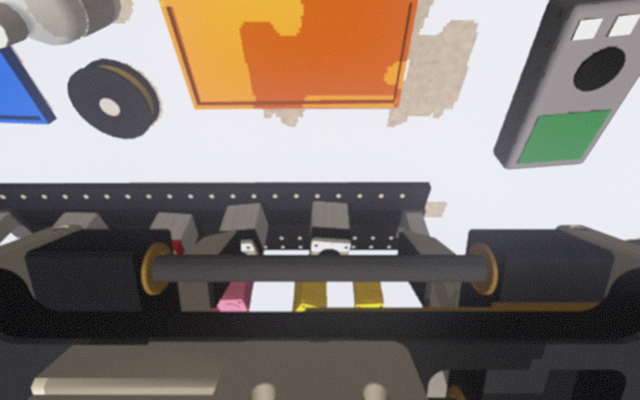

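```bash
python3 - <<'E'
import cv2
t=cv2.imread("pics/w1.png")
cv2.imwrite("pics/w1c.png",cv2.resize(t[170:270,30:450],None,fx=1.9,fy=1.9,interpolation=cv2.INTER_CUBIC))
cv2.imwrite("pics/w1d.png",cv2.resize(t[180:265,210:370],None,fx=5,fy=5,interpolation=cv2.INTER_CUBIC))
E
```

```text
(no output)
```

View pics/w1d.png

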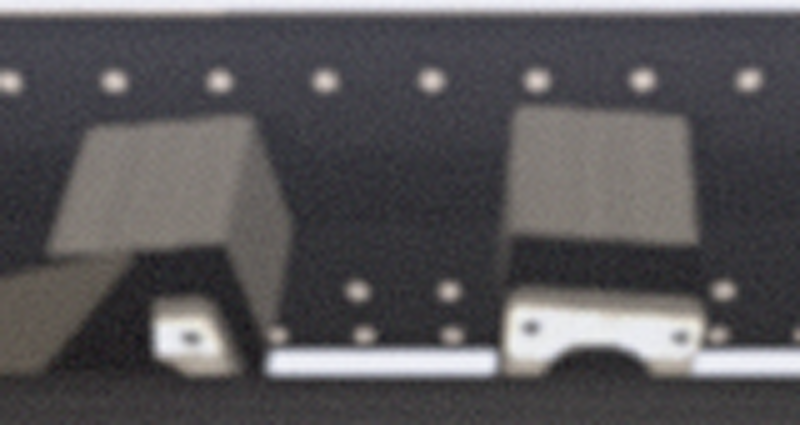

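```bash
python3 - <<'E'
from h import *
np.set_printoptions(precision=1,suppress=True)
c=np.load("w1.npy",allow_pickle=True).item()
for n,ps in [("L",[(514,106),(688,120)]),("2",[(88,128),(250,115)])]:
    a,b=[onz(c,210+x/5,180+y/5,12) for x,y in ps]
    d=b-a; print(n,a,b,"len",np.linalg.norm(d),"yaw",np.degrees(np.arctan2(-d[0],d[1])),"ctr",(a+b)/2+21*np.array([d[1],-d[0],0])/np.linalg.norm(d))
for p in [(10,13),(790,13)]: print("board edge",onz(c,210+p[0]/5,180+p[1]/5,12))
for n,p in [("tray",(195,108)),("tray",(400,108))]: print(n,onz(c,*p,12))
E
```

```text
L [602.5 176.1  12. ] [607.2 218.3  12. ] len 42.41117539484738 yaw -6.3563618390422825 ctr [625.7 194.9  12. ]
2 [609.9  71.7  12. ] [605.5 112.   12. ] len 40.611981816803 yaw 6.246052880979988 ctr [628.6  94.1  12. ]
board edge [573.3  62.1  12. ]
board edge [573.5 239.2  12. ]
tray [484.  70.  12.]
tray [484.5 258.4  12. ]
```

```bash
python3 -c "
from h import *
go([545,204,80],30,-6.3);go([625,195.3,47],30,-6.3)"
```

```text
t 1.15 tcp [494.1 187.1 170.9] g [490.2 187.2 177.8] shift cm [ 5.48  1.64 -9.78] rot [ 0.1 -0.3 -6.1] F [-1.06  0.24  0.9 ] w 91.6
t 1.15 tcp [494.1 187.1 170.9] g [490.2 187.2 177.8] shift cm [ 13.48   0.77 -13.08] rot [ 0.1 -0.3 -6.1] F [-1.06  0.24  0.9 ] w 91.6
```

```bash
python3 -m inch '[1.5,0.8,-3.5,0,-0.3,-3,1, 3.5,1.6,-7,0,-0.3,-6,1, 5.5,1.6,-9.8,0,-0.3,-6.1,1, 7.5,1.4,-10.6,0,-0.3,-6.1,1, 7.5,1.4,-10.6,0,-0.3,-6.1,1]';  python3 - <<'E'
from h import *
go([625,195.3,47],30,-6.3)
c=bot.calibration("wrist"); im=bot.capture("wrist"); cv2.imwrite("pics/w2.png",im[:,:,::-1]); np.save("w2.npy",c,allow_pickle=True)
E
```

```text
time: 1.65
tool_pos: [570.2, 202.2, 63.6]
tcp_rot: [-3.139, 0.523, 3.032]
contact_force: [0.3, 0.4, 0.8]
grip_width: 91.3
t 1.65 tcp [570.2 202.2  63.6] g [566.2 202.6  70.5] shift cm [ 5.88 -0.73 -2.35] rot [ 0.1 -0.   0. ] F [0.35 0.44 0.83] w 91.3
```

View pics/w2.png

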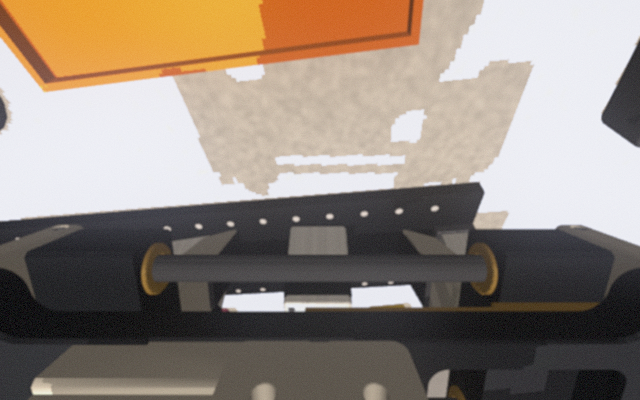

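The module is centred between the fingers at (318,240), with its face square to the tool, so I'm going in.

```bash
python3 -m inch '[2,-0.2,-0.8,0,0,0,1, 4,-0.5,-1.6,0,0,0,1, 5.9,-0.7,-2.4,0,0,0,1, 5.9,-0.7,-2.4,0,0,0,1, 5.9,-0.7,-2.4,0,0,0,1]'; python3 -c "
from h import *
go([625,195.3,47],30,-6.3)"
```

```text
time: 2.2
tool_pos: [627.3, 193.1, 40.9]
tcp_rot: [-3.137, 0.522, 3.028]
contact_force: [2.7, -10.3, -1.4]
grip_width: 91.8
t 2.20 tcp [627.3 193.1  40.9] g [623.3 193.6  47.9] shift cm [ 0.17  0.18 -0.09] rot [ 0.2 -0.1  0.3] F [  2.67 -10.33  -1.39] w 91.8
```

A side force of -10 N in y shows the gripper body is rubbing the bar's left leg (near face at about y=288, body half-width 95). I'll back straight off and come in again with more tilt, a few mm to the right and shallower.

```bash
python3 -m inch '[-1.5,-0.1,0.5,0,0,0,1, -3,-0.3,1,0,0,2,1, -5,-0.3,1.5,0,-3,4,1, -6,-0.3,1.5,0,-6,5,1, -6,-0.3,1.5,0,-10,5,1]'; python3 - <<'E'
from h import *
go([618,190.5,42],40,-1)
im=bot.capture("scene"); cv2.imwrite("pics/s2.png",cv2.resize(im[105:325,220:430,::-1],None,fx=2.7,fy=2.7,interpolation=cv2.INTER_CUBIC))
E
```

```text
time: 2.7
tool_pos: [583.9, 212.5, 103.2]
tcp_rot: [-3.117, 0.614, 3.107]
contact_force: [0.2, 0.5, -0.3]
grip_width: 91.8
t 2.70 tcp [583.9 212.5 103.2] g [579.3 212.8 109.8] shift cm [ 3.92 -2.21 -6.74] rot [ 1.  -4.8  1.8] F [ 0.17  0.46 -0.3 ] w 91.8
```

View pics/s2.png

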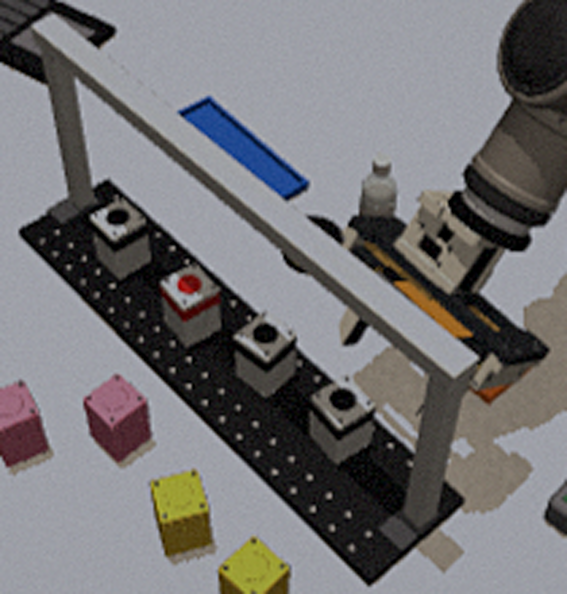

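```bash
python3 -c "
from h import *
print(bot.get_obs()['joint_positions'],bot.get_obs()['dq']);go([560,190.5,60],40,-1)"; python3 -m inch '[0,0,0,0,0,0,1,0,0,0,0,0,0,1,0,0,0,0,0,0,1,0,0,0,0,0,0,1,0,0,0,0,0,0,1]';python3 -c "
from h import *
print(bot.get_obs()['joint_positions']);go([560,190.5,60],40,-1)"
```

```text
[ 0.34050828  0.49394274  1.90945256 -0.99580411  0.2827446  -0.28315142] [-0.02177027  0.03207003 -0.04652856 -0.01170423 -0.01103965 -0.00830918]
t 2.75 tcp [587.6 213.  107. ] g [583.  213.3 113.5] shift cm [-2.25 -2.26 -5.32] rot [ 0.9 -4.4  1.7] F [1.69 1.1  3.28] w 91.8
time: 3.25
tool_pos: [587.5, 212.7, 106.3]
tcp_rot: [-3.118, 0.621, 3.108]
contact_force: [-1.4, 0.3, 0.3]
grip_width: 91.5
[ 0.34010044  0.4949832   1.90959742 -0.99583659  0.28279367 -0.28330949]
t 3.25 tcp [587.5 212.7 106.3] g [582.9 213.  112.8] shift cm [-2.24 -2.23 -5.25] rot [ 0.9 -4.4  1.7] F [-1.38  0.26  0.26] w 91.5
```

```bash
cat >> h.py <<'E'
import json
def log():
    o=bot.get_obs(); open('log.jsonl','a').write(json.dumps([list(o['joint_positions']),list(o['tool_pos']),list(o['tcp_rot'])])+"\n")
E
echo '[[0.982962534,0.342672215,1.52503936,-0.00000808,1.27537631,-0.145985806],[224.24939304,474.25981475,237.0633595],[-3.14011220,-0.000209860925,2.69974687]]' > log.jsonl
python3 -c "
from h import *
log()
for l in open('log.jsonl'):
    q,p,e=json.loads(l)
    A=R.from_euler('z',q[0])*R.from_euler('y',q[1]+q[2])*R.from_euler('z',q[3])*R.from_euler('y',q[4])*R.from_euler('z',q[5])
    print(np.round((A.inv()*R.from_euler('xyz',e)).as_matrix(),3))
    A=R.from_euler('z',q[0])*R.from_euler('y',q[1]+q[2])*R.from_euler('z',-q[3])*R.from_euler('y',q[4])*R.from_euler('z',-q[5])
    print(np.round((A.inv()*R.from_euler('xyz',e)).as_matrix(),3))
go([540,190,110],20,5)
"
```

```text
[[ 0. -1.  0.]
 [ 1.  0. -0.]
 [ 0.  0.  1.]]
[[ 0.288 -0.958 -0.   ]
 [ 0.958  0.288 -0.   ]
 [ 0.     0.     1.   ]]
[[ 0. -1. -0.]
 [ 1.  0.  0.]
 [-0. -0.  1.]]
[[ 0.55   0.714 -0.434]
 [-0.824  0.55  -0.139]
 [ 0.139  0.434  0.89 ]]
t 3.25 tcp [587.5 212.7 106.3] g [582.9 213.  112.8] shift cm [-4.48 -2.24 -0.39] rot [ 0.8 15.6  7.5] F [-1.38  0.26  0.26] w 91.5
```

```bash
python3 -m inch '[-1,-0.5,0,0,4,1.5,1, -2,-1,0,0,8,3,1, -3,-1.5,0,0.5,12,5,1, -4.5,-2.2,0,0.8,15.6,7,1, -4.5,-2.2,0,0.8,15.6,7.5,1]'; python3 -c "
from h import *
log()
go([480,50,250],10,0)"
```

```text
time: 3.75
tool_pos: [542.0, 190.6, 106.0]
tcp_rot: [3.14, 0.346, -3.053]
contact_force: [0.9, -0.5, 0.3]
grip_width: 91.9
t 3.75 tcp [542.  190.6 106. ] g [539.3 190.4 113.5] shift cm [ -6.06 -14.06  13.61] rot [-0.5  9.8 -5.1] F [ 0.95 -0.53  0.29] w 91.9
```

```bash
cat > fit.py <<'E'
from h import *
from scipy.optimize import least_squares
D=[json.loads(l) for l in open('log.jsonl')]
def fk(q,p):
    a1,d1,L2,e,L3,d6=p
    r1=R.from_euler('z',q[0]); r3=R.from_euler('y',q[1]+q[2])
    rr=r1*r3*R.from_euler('z',q[3])*R.from_euler('y',q[4])*R.from_euler('z',q[5]+np.pi/2)
    v=np.array([a1,0,d1])+L2*np.array([np.sin(q[1]),0,np.cos(q[1])])+r3.apply([e,0,L3])
    return r1.apply(v)+d6*rr.as_matrix()[:,2], rr
def fit():
    # weak prior
    p0=np.array([0,350,400,0,400,250.]); w=np.array([100,150,200,50,200,150.])
    f=lambda p:np.r_[np.concatenate([(fk(d[0],p)[0]-d[1]) for d in D]),0.1*(p-p0)/w]
    return least_squares(f,p0)
if __name__=="__main__":
    s=fit(); print(np.round(s.x,1)); print(np.round([fk(d[0],s.x)[0]-d[1] for d in D],1))
E
python3 fit.py
```

```text
[-2.0000e-01 -7.4580e+02  1.0682e+03 -8.9000e+00  1.6460e+02 -1.1300e+01]
[[ 63.4 -42.6  -5.1]
 [ -5.4  -3.9 -18.8]
 [ 20.6 -58.7  23.9]]
```

```bash
python3 - <<'E'
s=open('fit.py').read()
s=s.replace("a1,d1,L2,e,L3,d6=p","a1,d1,L2,e,L3,d6,b=p").replace("[a1,0,d1]","[a1,b,d1]").replace("250.])","250.,70])").replace("150.])","150.,100])")
open('fit.py','w').write(s)
E
python3 fit.py
```

```text
[1.000e-01 2.231e+02 5.059e+02 4.640e+01 3.796e+02 3.071e+02 7.640e+01]
[[-0. -0.  0.]
 [-0. -0.  0.]
 [ 0.  0. -0.]]
```

```bash
cat > ik.py <<'E'
from fit import *
P=fit().x
LO=np.array([-2.53,-.77,.04,-1,.28,-3.11]);HI=np.array([2.53,2.02,2.7,4.14,2.66,3.11])
def ik(grasp,tilt,yaw,seed=(0.3,.6,1.7,0,.6,-1.2)):
    rt=Rt(tilt,yaw); tcp=np.array(grasp,float)+8*rt.as_matrix()[:,2]
    best=None
    # analytic-ish: wrist centre
    a1,d1,L2,e,L3,d6,b=P
    wc=tcp-d6*rt.as_matrix()[:,2]
    f=lambda q: (R.from_euler('z',q[0]).apply(np.array([a1,b,d1])+L2*np.array([np.sin(q[1]),0,np.cos(q[1])])+R.from_euler('y',q[1]+q[2]).apply([e,0,L3]))-wc)
    s=least_squares(f,[np.arctan2(wc[1],wc[0]),.5,1.7]); q=s.x
    W=(R.from_euler('z',q[0])*R.from_euler('y',q[1]+q[2])).inv()*rt*R.from_euler('z',-np.pi/2)
    w=W.as_euler('ZYZ')  # second angle in [0,pi]
    out=[]
    q4=w[0] if w[0]>-2.14 else w[0]+2*np.pi
    q4n=q4
    for q6 in (w[2],w[2]+np.pi,w[2]-np.pi):   # half-turn jaws
        if -3.11<=q6<=3.11: out.append(np.r_[q,q4n,w[1],q6])
    ok=np.linalg.norm(s.fun)<1e-3 and (-1<=q4<=4.14) and .28<=w[1]<=2.66
    return ok,out
if __name__=="__main__":
    np.set_printoptions(precision=2,suppress=True)
    for n,g in [("L",(618,190.5,42)),("Lback",(560,190.5,60)),("2",(620,95,42)),("2back",(560,95,60)),("R",(632,-108,42)),("Rback",(560,-108,60)),("O",(445,210,40)),("Oup",(445,210,120)),("O2",(445,150,40)),("B",(455,-215,40)),("B2",(458,-130,40)),("Bup",(458,-130,120))]:
        for tilt in (25,30,35,40,45):
            for yaw in (-6,0,6):
                ok,o=ik(g,tilt,yaw)
                q=o[0]; print(n,tilt,yaw,ok,q) if yaw==0 else print("      ",yaw,ok,q[3:])
E
python3 ik.py
```

```text
-6 True [-0.43  0.35 -0.84]
L 25 0 True [ 0.22  0.64  1.77 -0.31  0.31 -1.07]
       6 True [-0.14  0.29 -1.35]
       -6 False [-0.79  0.26 -0.47]
L 30 0 False [ 0.23  0.64  1.84 -0.66  0.19 -0.72]
       6 False [-0.35  0.14 -1.13]
       -6 False [-1.41  0.22  0.16]
L 35 0 False [ 0.25  0.65  1.9  -1.57  0.14  0.2 ]
       6 False [-1.93  0.06  0.45]
       -6 False [-1.99  0.28  0.75]
L 40 0 False [0.26 0.66 1.96 3.95 0.23 0.97]
       6 False [3.51 0.2  1.3 ]
       -6 True [3.99 0.39 1.07]
L 45 0 True [0.27 0.68 2.01 3.69 0.37 1.25]
       6 True [3.37 0.36 1.43]
       -6 True [-0.52  0.32 -0.72]
Lback 25 0 False [ 0.25  0.55  1.91 -0.39  0.28 -0.96]
       6 False [-0.21  0.25 -1.26]
       -6 False [-0.95  0.24 -0.28]
Lback 30 0 False [ 0.26  0.55  1.97 -0.87  0.17 -0.47]
       6 False [-0.61  0.11 -0.86]
       -6 False [-1.58  0.24  0.37]
Lback 35 0 False [ 0.28  0.56  2.04 -1.83  0.16  0.49]
       6 False [3.98 0.1  0.84]
       -6 False [-2.06  0.32  0.86]
Lback 40 0 False [0.29 0.57 2.09 3.9  0.27 1.06]
       6 False [3.51 0.25 1.32]
       -6 True [3.97 0.44 1.14]
L
[... 5171 characters left out ...]
3]
       -6 True [2.54 0.77 1.59]
B2 45 0 True [-0.76  0.63  2.47  2.35  0.75  1.62]
       6 True [2.15 0.74 1.67]
       -6 True [ 0.56  0.36 -2.52]
Bup 25 0 True [-0.59  0.27  2.16  0.63  0.41 -2.71]
       6 True [ 0.67  0.47 -2.86]
       -6 True [ 0.97  0.29 -2.94]
Bup 30 0 True [-0.63  0.27  2.23  0.98  0.36 -3.09]
       6 True [0.97 0.44 3.09]
       -6 True [1.51 0.29 2.77]
Bup 35 0 True [-0.67  0.28  2.29  1.39  0.37  2.76]
       6 True [1.29 0.45 2.73]
       -6 True [1.95 0.37 2.3 ]
Bup 40 0 True [-0.72  0.3   2.36  1.74  0.44  2.37]
       6 True [1.57 0.51 2.41]
       -6 True [2.2  0.51 2.  ]
Bup 45 0 True [-0.76  0.34  2.42  1.97  0.56  2.09]
       6 True [1.77 0.61 2.15]
```

```bash
cat > h2.py <<'E'
from ik import *
np.set_printoptions(precision=2,suppress=True)
def q_of(grasp,tilt,yaw,spin=180):
    ok,o=ik(grasp,tilt,yaw)
    q=o[0].copy()
    # base solution corresponds to spin 0 modulo pi; recompute exact
    rt=Rt(tilt,yaw)*R.from_euler('z',spin,degrees=True)
    W=(R.from_euler('z',q[0])*R.from_euler('y',q[1]+q[2])).inv()*rt*R.from_euler('z',-np.pi/2)
    w=W.as_euler('ZYZ'); q[3]=w[0] if w[0]>-2.14 else w[0]+2*np.pi; q[4]=w[1]; q[5]=(w[2]+np.pi)%(2*np.pi)-np.pi
    return ok,q
def go2(grasp,tilt=45,yaw=0,spin=180):
    log(); o=bot.get_obs(); r=R.from_euler('xyz',o['tcp_rot']); rt=Rt(tilt,yaw)*R.from_euler('z',spin,degrees=True)
    tcp=np.array(grasp,float)+8*rt.as_matrix()[:,2]
    print("g",np.array(grasp),tilt,yaw,"ok,q",*q_of(grasp,tilt,yaw,spin)); print("   now t %.2f"%o['time'],"q",o['joint_positions'],"g",np.round(o['tool_pos']-8*r.as_matrix()[:,2],1),"SHIFT",np.round((tcp-o['tool_pos'])/10,2),"ROT",np.round((rt*r.inv()).as_rotvec(degrees=True),1),"F",np.round(o['contact_force'],2),"w %.1f"%o['grip_width'])
E
python3 -c "
from h2 import *
print(P,np.round([fk(d[0],P)[0]-d[1] for d in D],1))
go2([500,120,180],20,0,42);go2([480,50,200],20,0,84);go2([470,-20,200],20,0,126);go2([460,-90,200],20,0,168);go2([460,-120,180],25,0,180);
for t in (20,25,30,35,40,45): print(t,q_of([460,-120,150],t,0))
"
```

```text
[  0.08 223.09 505.93  46.43 379.59 307.08  76.4 ] [[-0. -0.  0.]
 [-0. -0.  0.]
 [ 0.  0. -0.]]
g [500 120 180] 20 0 ok,q True [ 0.11  0.24  1.93 -0.06  0.62 -0.68]
   now t 3.75 q [ 0.23  0.44  1.86 -0.09  0.5  -1.36] g [539.3 190.4 113.5] SHIFT [-3.92 -7.06  6.65] ROT [ 14.3   0.5 -44.6] F [ 0.95 -0.53  0.29] w 91.9
g [480  50 200] 20 0 ok,q True [-0.07  0.15  1.98  0.04  0.66 -0.2 ]
   now t 3.75 q [ 0.23  0.44  1.86 -0.09  0.5  -1.36] g [539.3 190.4 113.5] SHIFT [ -5.92 -14.06   8.65] ROT [ 28.8   1.2 -84. ] F [ 0.95 -0.53  0.29] w 91.9
g [470 -20 200] 20 0 ok,q True [-0.26  0.13  2.01  0.14  0.67  0.27]
   now t 3.75 q [ 0.23  0.44  1.86 -0.09  0.5  -1.36] g [539.3 190.4 113.5] SHIFT [ -6.92 -21.06   8.65] ROT [  43.6    2.  -123.3] F [ 0.95 -0.53  0.29] w 91.9
g [460 -90 200] 20 0 ok,q True [-0.46  0.13  2.01  0.24  0.7   0.75]
   now t 3.75 q [ 0.23  0.44  1.86 -0.09  0.5  -1.36] g [539.3 190.4 113.5] SHIFT [ -7.92 -28.06   8.65] ROT [  58.6    2.7 -162.5] F [ 0.95 -0.53  0.29] w 91.9
g [ 460 -120  180] 25 0 ok,q True [-0.56  0.15  2.09  0.43  0.57  0.68]
   now t 3.75 q [ 0.23  0.44  1.86 -0.09  0.5  -1.36] g [539.3 190.4 113.5] SHIFT [ -7.86 -31.06   6.67] ROT [-66.8  -3.1 162.1] F [ 0.95 -0.53  0.29] w 91.9
20 (np.True_, array([-0.53,  0.23,  2.06,  0.32,  0.57,  0.79]))
25 (np.True_, array([-0.56,  0.21,  2.13,  0.51,  0.48,  0.59]))
30 (np.True_, array([-0.6 ,  0.2 ,  2.2 ,  0.78,  0.41,  0.3 ]))
35 (np.True_, array([-0.64,  0.2 ,  2.26,  1.14,  0.39, -0.08]))
40 (np.True_, array([-0.68,  0.21,  2.33,  1.51,  0.42, -0.49]))
45 (np.True_, array([-0.73,  0.24,  2.39,  1.8 ,  0.51, -0.83]))
```

```bash
python3 -m inch '[-1.5,-1,2,2.6,0.1,-8,1, -3,-2.5,4,5.2,0.2,-16,1, -4,-4.5,6,7.8,0.3,-24,1, -4.5,-7,8,10.4,0.4,-32,1, -5,-10,9,13,0.5,-40,1]'; python3 -c "
from h2 import *
go2([480,30,200],20,0,84)"
```

```text
time: 4.25
tool_pos: [492.1, 90.2, 197.5]
tcp_rot: [2.916, 0.273, 2.456]
contact_force: [1.0, 0.5, 0.2]
grip_width: 91.4
g [480  30 200] 20 0 ok,q True [-0.12  0.15  1.99  0.07  0.66 -0.28]
   now t 4.25 q [ 0.03  0.17  1.94 -0.01  0.68 -0.88] g [489.4  90.1 205. ] SHIFT [-0.94 -6.02 -0.51] ROT [ 15.6   0.3 -43.7] F [1.   0.53 0.19] w 91.4
```

```bash
python3 -m inch '[0,-1.5,0,2.8,0,-8,1, -0.3,-4,0,5.6,0,-16,1, -0.6,-7,0,8.4,0,-24,1, -1,-10,0,11.2,0,-32,1, -1.5,-13,0,14,0.3,-40,1]'; python3 -c "
from h2 import *
go2([465,-90,200],20,0,120)"
```

```text
time: 4.75
tool_pos: [476.7, -40.9, 197.3]
tcp_rot: [2.799, 0.061, 1.729]
contact_force: [0.8, -0.7, -0.4]
grip_width: 91.5
g [465 -90 200] 20 0 ok,q True [-0.45  0.14  2.    0.23  0.7  -0.08]
   now t 4.75 q [-0.31  0.13  1.99  0.16  0.69 -0.59] g [474.  -40.9 204.8] SHIFT [-0.9  -4.91 -0.48] ROT [ 13.8  -0.2 -37.3] F [ 0.79 -0.67 -0.4 ] w 91.5
```

```bash
python3 -m inch '[0,-1,0,2.8,0,-7.5,1, -0.3,-2,0,5.6,0,-15,1, -0.6,-4,0,8.4,0,-22,1, -1,-6,0,11,0,-30,1, -1,-7,0,13.8,-0.2,-37,1]'; python3 -m inch '[0,0,0,2.9,0,-8,1, 0,0,0,5.8,0,-16,1, 0,0,0,8.7,0,-24,1, 0,0,0,11.6,0,-32,1, 0,0,0,14,0,-39,1]'; python3 -c "
from h2 import *
go2([465,-120,160],30,0,180)"
```

```text
time: 5.25
tool_pos: [466.4, -112.2, 197.0]
tcp_rot: [2.837, -0.174, 1.072]
contact_force: [0.7, 0.6, -0.8]
grip_width: 91.7
time: 5.75
tool_pos: [466.1, -112.4, 196.7]
tcp_rot: [3.027, -0.33, 0.334]
contact_force: [-0.1, 1.0, -0.3]
grip_width: 91.5
g [ 465 -120  160] 30 0 ok,q True [-0.59  0.19  2.17  0.72  0.44  0.37]
   now t 5.75 q [-0.5   0.14  1.98  0.25  0.72  0.59] g [ 463.4 -112.3  204.2] SHIFT [ 0.29 -0.76 -4.36] ROT [  7.8 -10.  -16.3] F [-0.11  0.96 -0.3 ] w 91.5
```

```bash
python3 -m inch '[0,-0.2,-1,2.6,-3,-5.4,1, 0,-0.4,-2,5.2,-6.6,-11,1, 0.3,-0.8,-3,7.8,-10,-16.3,1, 0.3,-0.8,-4.4,7.8,-10,-16.3,1, 0.3,-0.8,-4.4,7.8,-10,-16.3,1]'; python3 -c "
from h2 import *
go2([470,-110,110],45,0,180)"
```

```text
time: 6.25
tool_pos: [467.9, -120.0, 150.9]
tcp_rot: [-3.138, -0.521, -0.002]
contact_force: [0.0, 0.8, 0.6]
grip_width: 92.1
g [ 470 -110  110] 45 0 ok,q True [-0.68  0.37  2.42  2.13  0.55 -1.15]
   now t 6.25 q [-0.59  0.19  2.17  0.73  0.44  0.36] g [ 463.9 -120.   157.8] SHIFT [ 0.77  1.   -4.65] ROT [ -0.2 -15.1  -0. ] F [0.05 0.77 0.63] w 92.1
```

```bash
python3 -m inch '[0,0,0,0,-2.5,0,1, 0,0,0,0,-5,0,1, 0,0,0,0,-7.5,0,1, 0,0,0,0,-10,0,1, 0,0,0,0,-12.5,0,1]'; python3 -m inch '[0,0,0,0,-1.3,0,1, 0,0,0,0,-2.5,0,1, 0,0.3,-1,0,-2.5,0,1, 1,0.6,-2,0,-2.5,0,1, 1,1,-3,0,-2.5,0,1]'; python3 -c "
from h2 import *
go2([520,-108,90],45,0,180)
c=bot.calibration('wrist'); im=bot.capture('wrist'); cv2.imwrite('pics/w3.png',im[:,:,::-1]); np.save('w3.npy',c,allow_pickle=True)
"
```

```text
time: 6.75
tool_pos: [468.7, -120.2, 151.9]
tcp_rot: [-3.14, -0.743, 0.0]
contact_force: [-0.0, 0.1, 0.4]
grip_width: 91.8
time: 7.25
tool_pos: [480.5, -110.7, 122.8]
tcp_rot: [-3.142, -0.79, 0.003]
contact_force: [0.7, -0.3, 0.1]
grip_width: 91.7
g [ 520 -108   90] 45 0 ok,q True [-0.57  0.47  2.32  2.26  0.52 -1.18]
   now t 7.25 q [-0.67  0.32  2.39  2.01  0.51 -1.01] g [ 474.8 -110.7  128.4] SHIFT [ 4.52  0.27 -3.84] ROT [-0.   0.3 -0.2] F [ 0.68 -0.3   0.08] w 91.7
```

View pics/w3.png

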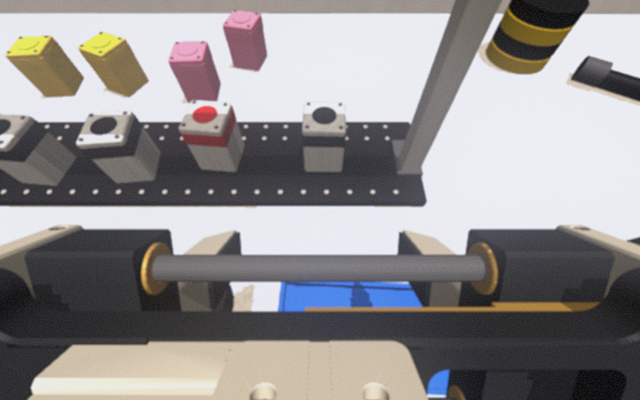

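The flipped wrist gives a clear view: a black-collared module at (324,137), the red reference at (212,137), black ones at (123,145) and (30,150), and the right leg foot at (408,160).

```bash
python3 - <<'E'
import cv2
t=cv2.imread("pics/w3.png")
cv2.imwrite("pics/w3a.png",cv2.resize(t[85:210,170:430],None,fx=3,fy=3,interpolation=cv2.INTER_CUBIC))
cv2.imwrite("pics/w3b.png",cv2.resize(t[85:210,0:260],None,fx=3,fy=3,interpolation=cv2.INTER_CUBIC))
E
```

```text
(no output)
```

View pics/w3a.png

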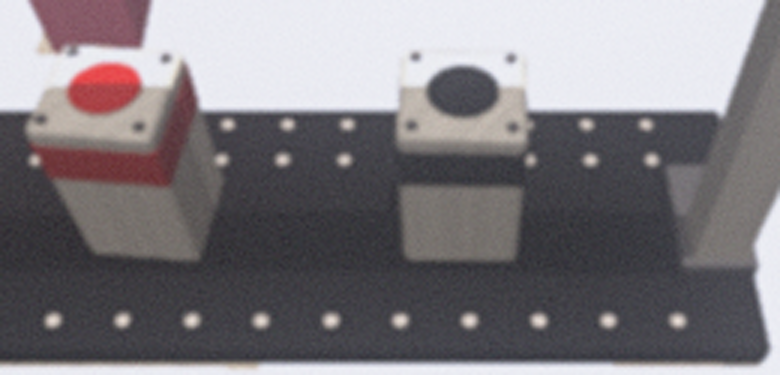

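View pics/w3b.png

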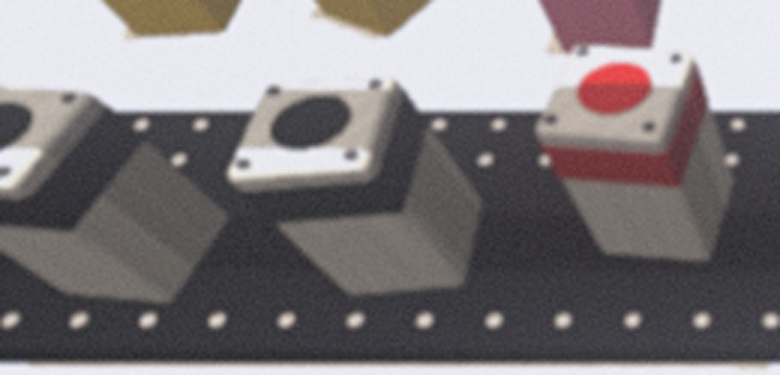

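```bash
python3 - <<'E'
from h import *
np.set_printoptions(precision=1,suppress=True)
c=np.load("w3.npy",allow_pickle=True).item()
A=lambda p:(170+p[0]/3,85+p[1]/3); B=lambda p:(p[0]/3,85+p[1]/3)
def face(n,ps):
    a,b=[onz(c,*p,12) for p in ps]; d=a-b
    print(n,a,b,"len",np.linalg.norm(d),"yaw",np.degrees(np.arctan2(-d[0],d[1])),"ctr",(a+b)/2+21*np.array([d[1],-d[0],0])/np.linalg.norm(d))
face("R",[A((403,261)),A((518,261))]); print("disc",onz(c,*A((463,91)),76))
face("red",[A((95,255)),A((203,261))]);print("disc",onz(c,*A((105,89)),76))
face("2",[B((350,295)),B((462,287))]);print("disc",onz(c,*B((311,122)),76))
print("leg foot",onz(c,*A((686,267)),12),onz(c,*A((755,267)),12),"plate",onz(c,*A((668,165)),12))
print("board",onz(c,*A((765,350)),12))
E
```

```text
R [620.  -94.5  12. ] [ 620.2 -137.8   12. ] len 43.2227773633792 yaw 0.19781478246017298 ctr [ 641.1 -116.1   12. ]
disc [ 640.4 -116.1   76. ]
red [622.5  21.8  12. ] [619.8 -19.4  12. ] len 41.25110112900077 yaw -3.737326431185859 ctr [642.1  -0.2  12. ]
disc [640.9   0.2  76. ]
2 [603.8 111.4  12. ] [607.6  71.4  12. ] len 40.19151390586982 yaw 5.2988924391084185 ctr [626.6  93.3  12. ]
disc [625.8  93.3  76. ]
leg foot [ 617.6 -200.6   12. ] [ 617.7 -226.4   12. ] plate [ 668.9 -200.4   12. ]
board [ 581.3 -223.4   12. ]
```

```bash
python3 -c "
from h2 import *
go2([560,-104.5,60],45,-7); go2([631,-113,42],45,-7)"
```

```text
g [ 560.  -104.5   60. ] 45 -7 ok,q True [-0.44  0.58  2.25  2.66  0.49 -1.37]
   now t 7.30 q [-0.67  0.32  2.4   2.02  0.51 -1.02] g [ 473.6 -109.7  126.7] SHIFT [ 8.64  0.45 -6.67] ROT [-0.1  0.1 -7.2] F [-1.96  0.99 -1.86] w 91.9
g [ 631 -113   42] 45 -7 ok,q True [-0.38  0.67  2.06  2.65  0.4  -1.3 ]
   now t 7.30 q [-0.67  0.32  2.4   2.02  0.51 -1.02] g [ 473.6 -109.7  126.7] SHIFT [15.74 -0.4  -8.47] ROT [-0.1  0.1 -7.2] F [-1.96  0.99 -1.86] w 91.9
```

```bash
python3 -m inch '[2,0.1,-1.5,0,0,-2,1, 4,0.2,-3,0,0,-4,1, 6,0.3,-4.5,0,0,-6,0.8, 8.6,0.5,-6.7,0,0,-7.2,0.7, 8.6,0.5,-6.7,0,0,-7.2,0.7]'; python3 -c "
from h2 import *
go2([631,-113,42],45,-7)"
```

```text
time: 7.8
tool_pos: [568.0, -103.8, 53.0]
tcp_rot: [-3.138, -0.788, -0.122]
contact_force: [-0.8, 0.2, 0.6]
grip_width: 78.8
g [ 631 -113   42] 45 -7 ok,q True [-0.38  0.67  2.06  2.65  0.4  -1.3 ]
   now t 7.80 q [-0.43  0.58  2.24  2.66  0.5  -1.37] g [ 562.4 -103.2   58.6] SHIFT [ 6.86 -0.99 -1.66] ROT [-0.1  0.2 -0.1] F [-0.81  0.24  0.62] w 78.8
```

```bash
python3 -m inch '[1.5,-0.2,-0.5,0,0,0,0.7, 3,-0.4,-1,0,0,0,0.7, 4.5,-0.6,-1.4,0,0,0,0.7, 5.7,-0.8,-1.7,0,0,0,0.7, 5.7,-0.8,-1.7,0,0,0,0.7]'; python3 -c "
from h2 import *
go2([631,-113,42],45,-7)
im=bot.capture('scene'); cv2.imwrite('pics/s3.png',cv2.resize(im[105:325,220:430,::-1],None,fx=2.7,fy=2.7,interpolation=cv2.INTER_CUBIC))
c=bot.calibration('wrist'); im=bot.capture('wrist'); cv2.imwrite('pics/w4.png',im[:,:,::-1])
"
```

```text
time: 8.3
tool_pos: [626.5, -112.4, 37.4]
tcp_rot: [-3.138, -0.791, -0.121]
contact_force: [1.2, 0.2, -0.6]
grip_width: 77.9
g [ 631 -113   42] 45 -7 ok,q True [-0.38  0.67  2.06  2.65  0.4  -1.3 ]
   now t 8.30 q [-0.39  0.66  2.09  2.66  0.43 -1.32] g [ 620.9 -111.7   43.1] SHIFT [ 1.01 -0.13 -0.11] ROT [-0.1  0.4 -0.2] F [ 1.21  0.15 -0.63] w 77.9
```

View pics/s3.png

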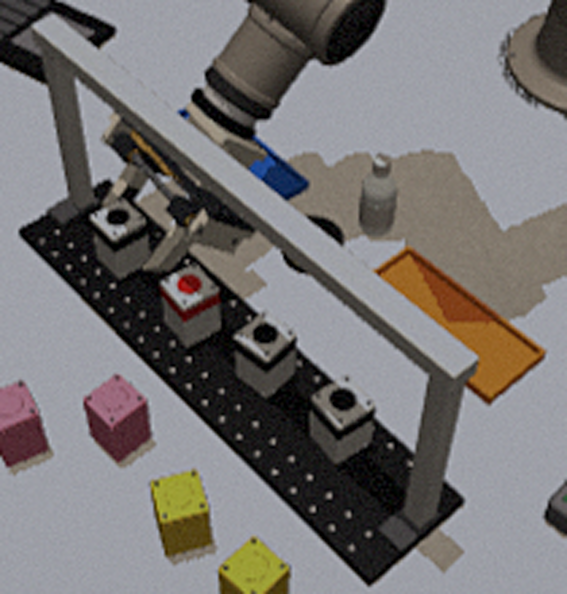

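View pics/w4.png

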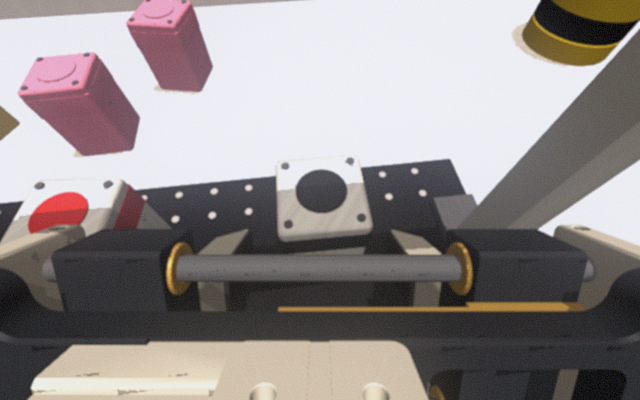

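The module sits between the open fingers with its disc at (321,190), and there is no contact force. I'll go the last centimetre and close.

```bash
python3 -m inch '[0.5,-0.1,0,0,0,0,0.7, 0.9,-0.1,-0.1,0,0,0,0.7, 0.9,-0.1,-0.1,0,0,0,0.3, 0.9,-0.1,-0.1,0,0,0,0, 0.9,-0.1,-0.1,0,0,0,-0.5]'; python3 -c "
from h2 import *
go2([631,-113,42],45,-7)"
```

```text
time: 8.9
tool_pos: [633.5, -112.8, 35.6]
tcp_rot: [-3.138, -0.788, -0.122]
contact_force: [0.3, -1.0, 0.0]
grip_width: 58.4
g [ 631 -113   42] 45 -7 ok,q True [-0.38  0.67  2.06  2.65  0.4  -1.3 ]
   now t 8.90 q [-0.39  0.67  2.07  2.65  0.41 -1.31] g [ 627.9 -112.1   41.3] SHIFT [ 0.31 -0.09  0.07] ROT [-0.1  0.2 -0.2] F [ 0.33 -1.03  0.02] w 58.4
```

```bash
python3 -m inch '[0.1,0,0,0,0,0,-0.5, 0.1,0,0,0,0,0,-1, 0.1,0,0,0,0,0,-1, 0.1,0,0,0,0,0,-1, 0.1,0,0,0,0,0,-1]'; python3 -c "
from h2 import *
go2([631,-113,42],45,-7)
import time
print(np.mean([bot.get_obs()['contact_force'] for _ in range(5)],0))"
```

```text
time: 9.4
tool_pos: [634.5, -112.8, 35.6]
tcp_rot: [-3.138, -0.788, -0.122]
contact_force: [0.5, -0.0, -1.2]
grip_width: 42.5
g [ 631 -113   42] 45 -7 ok,q True [-0.38  0.67  2.06  2.65  0.4  -1.3 ]
   now t 9.40 q [-0.39  0.67  2.07  2.65  0.41 -1.3 ] g [ 628.9 -112.1   41.3] SHIFT [ 0.21 -0.09  0.07] ROT [-0.1  0.2 -0.2] F [ 0.51 -0.03 -1.19] w 42.5
[ 0.51 -0.03 -1.19]
```

```bash
python3 -m inch '[0,0,0.3,0,0,0,-1, 0,0,0.8,0,0,0,-1, 0,0,1.3,0,0,0,-1, 0,0,1.6,0,0,0,-1, 0,0,1.6,0,0,0,-1]'; cat > fz.py <<'E'
from h2 import *
F=[]
for i in range(6):
    bot.capture('wrist' if i<5 else 'scene'); F.append(bot.get_obs()['contact_force'])
F=np.array(F); print(F[:,2],F.mean(0),bot.get_obs()['moment'])
E
python3 fz.py; python3 -c "
from h2 import *
go2([520,-115,80],45,-3)
im=bot.capture('wrist'); cv2.imwrite('pics/w5.png',im[:,:,::-1])
im=bot.capture('scene'); cv2.imwrite('pics/s5.png',cv2.resize(im[105:325,220:430,::-1],None,fx=2.7,fy=2.7,interpolation=cv2.INTER_CUBIC))"
```

```text
time: 9.9
tool_pos: [634.8, -112.9, 52.5]
tcp_rot: [-3.138, -0.79, -0.122]
contact_force: [-0.2, -0.7, -0.3]
grip_width: 42.8
[-1.26 -1.77 -0.98 -1.19 -0.79 -0.99] [-0.03  0.44 -1.16] [ 0.04  0.77 -0.02]
g [ 520 -115   80] 45 -3 ok,q True [-0.56  0.5   2.33  2.39  0.53 -1.27]
   now t 10.20 q [-0.39  0.63  2.07  2.6   0.38 -1.25] g [ 628.8 -112.1   57. ] SHIFT [-10.88  -0.25   2.3 ] ROT [-0.1  0.2  3.8] F [-0.08  0.87 -0.99] w 42.3
```

View pics/s5.png

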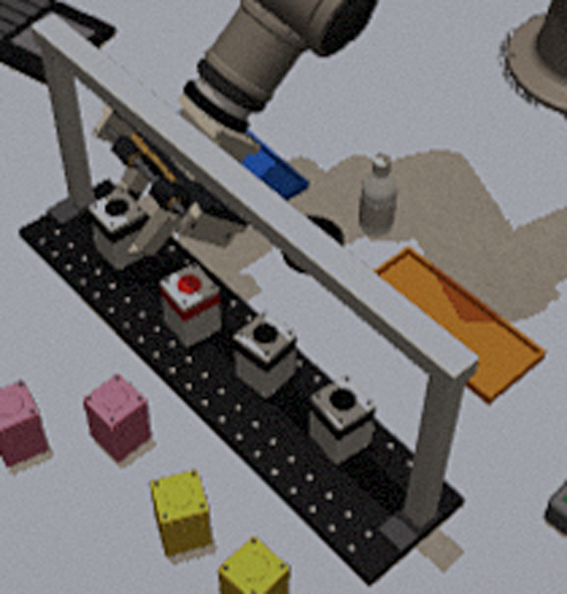

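View pics/w5.png

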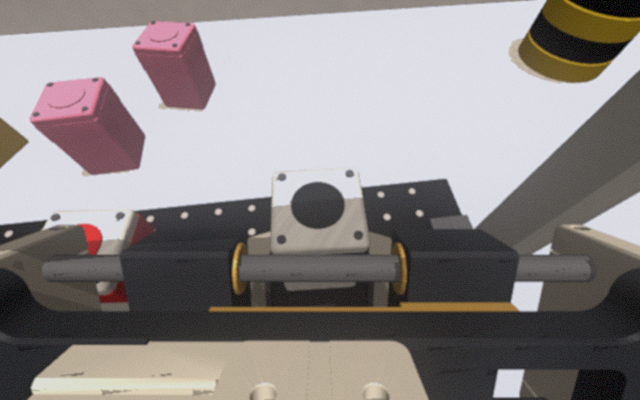

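R weighs about 1.16 N, so it is light and goes to the orange tray. My grip is low enough that the fingertips would clear the tray rim by only about 1 mm, so I'll set it back down on the board and regrip 8 mm higher.

```bash
python3 -m inch '[0,0,-0.6,0,0,0,-1, 0,0,-1.2,0,0,0,-1, 0,0,-1.5,0,0,0,-1, 0,0,-1.55,0,0,0,0.1, 0,0,-1.55,0,0,0,0.1]'; python3 -m inch '[0,0,0,0,0,0,0.1, 0.2,0,0.5,0,0,0,0.1, 0.3,0,0.8,0,0,0,0.1, 0.3,0,0.8,0,0,0,-0.5, 0.3,0,0.8,0,0,0,-1]';python3 -m inch '[0,0,0,0,0,0,-1, 0,0,0,0,0,0,-1, 0,0,0.3,0,0,0,-1, 0,0,1,0,0,0,-1, 0,0,1.5,0,0,0,-1]'; python3 fz.py; python3 -c "
from h2 import *
go2([520,-95,85],45,-3)
go2([500,0,95],45,0)
go2([480,130,90],45,0)
go2([450,215,90],45,0)
go2([450,215,45],45,0)
"
```

```text
time: 10.8
tool_pos: [634.5, -112.8, 35.7]
tcp_rot: [-3.138, -0.788, -0.122]
contact_force: [0.3, -1.3, -0.2]
grip_width: 50.0
time: 11.3
tool_pos: [638.0, -112.8, 44.5]
tcp_rot: [-3.138, -0.79, -0.122]
contact_force: [-1.2, -0.8, 2.7]
grip_width: 42.9
time: 11.8
tool_pos: [637.9, -112.8, 59.9]
tcp_rot: [-3.138, -0.789, -0.122]
contact_force: [0.6, -0.7, -0.9]
grip_width: 42.3
[-0.86 -1.3  -1.39 -1.57 -1.29 -1.21] [-0.2  -0.01 -1.27] [0.07 0.75 0.01]
g [520 -95  85] 45 -3 ok,q True [-0.51  0.48  2.34  2.46  0.51 -1.28]
   now t 12.10 q [-0.38  0.62  2.05  2.57  0.36 -1.22] g [ 632.2 -112.2   65. ] SHIFT [-11.22   1.75   2.  ] ROT [-0.1  0.2  3.8] F [-0.44  0.11 -1.21] w 42.7
g [500   0  95] 45 0 ok,q True [-0.27  0.43  2.41  2.74  0.5  -1.41]
   now t 12.10 q [-0.38  0.62  2.05  2.57  0.36 -1.22] g [ 632.2 -112.2   65. ] SHIFT [-13.22  11.28   3.  ] ROT [-0.1  0.2  6.8] F [-0.44  0.11 -1.21] w 42.7
g [480 130  90] 45 0 ok,q True [ 0.19  0.45  2.39  3.43  0.5  -1.69]
   now t 12.10 q [-0.38  0.62  2.05  2.57  0.36 -1.22] g [ 632.2 -112.2   65. ] SHIFT [-15.22  24.28   2.5 ] ROT [-0.1  0.2  6.8] F [-0.44  0.11 -1.21] w 42.7
g [450 215  90] 45 0 ok,q True [ 0.49  0.47  2.33  3.91  0.51 -1.91]
   now t 12.10 q [-0.38  0.62  2.05  2.57  0.36 -1.22] g [ 632.2 -112.2   65. ] SHIFT [-18.22  32.78   2.5 ] ROT [-0.1  0.2  6.8] F [-0.44  0.11 -1.21] w 42.7
g [450 215  45] 45 0 ok,q True [ 0.49  0.61  2.35  3.75  0.63 -1.72]
   now t 12.10 q [-0.38  0.62  2.05  2.57  0.36 -1.22] g [ 632.2 -112.2   65. ] SHIFT [-18.22  32.78  -2.  ] ROT [-0.1  0.2  6.8] F [-0.44  0.11 -1.21] w 42.7
```

```bash
python3 -m inch '[-2.5,0.2,0,0,0,0.5,-1, -5,0.6,0.5,0,0,1,-1, -7.5,1,1,0,0,2,-1, -10,1.4,1.6,0,0,3,-1, -11.5,2.5,2,0,0,4,-1]'; python3 -m inch '[-0.5,3,0.3,0,0,1,-1, -1,6,0.6,0,0,2,-1, -1.5,9,1,0,0,3,-1, -2,12,1,0,0,3,-1, -2.5,15,1,0,0,3,-1]'; python3 -c "
from h2 import *
go2([480,130,90],45,0)
go2([448,215,80],45,0)"
```

```text
time: 12.6
tool_pos: [521.2, -87.8, 79.3]
tcp_rot: [-3.137, -0.788, -0.053]
contact_force: [0.5, -0.8, -1.4]
grip_width: 42.5
time: 13.1
tool_pos: [496.0, 62.9, 89.4]
tcp_rot: [-3.137, -0.788, -0.002]
contact_force: [0.9, -0.2, -1.4]
grip_width: 42.8
g [480 130  90] 45 0 ok,q True [ 0.19  0.45  2.39  3.43  0.5  -1.69]
   now t 13.10 q [-0.05  0.43  2.42  3.06  0.5  -1.53] g [490.3  62.9  95. ] SHIFT [-1.03  6.71 -0.5 ] ROT [-0.2  0.2 -0.1] F [ 0.88 -0.16 -1.39] w 42.8
g [448 215  80] 45 0 ok,q True [ 0.5   0.5   2.34  3.86  0.54 -1.85]
   now t 13.10 q [-0.05  0.43  2.42  3.06  0.5  -1.53] g [490.3  62.9  95. ] SHIFT [-4.23 15.21 -1.5 ] ROT [-0.2  0.2 -0.1] F [ 0.88 -0.16 -1.39] w 42.8
```

```bash
python3 -m inch '[-0.5,3,-0.3,0,0,0,-1, -1.5,6.5,-0.6,0,0,0,-1, -3,10,-1,0,0,0,-1, -4.5,13,-1.5,0,0,0,-1, -5.4,15.2,-2,0,0,0,-1]'; python3 -c "
from h2 import *
go2([436,215,44],45,0)
im=bot.capture('wrist'); cv2.imwrite('pics/w6.png',im[:,:,::-1])
im=bot.capture('top'); cv2.imwrite('pics/t6.png',cv2.resize(im[175:310,225:465,::-1],None,fx=3.3,fy=3.3,interpolation=cv2.INTER_CUBIC))"
```

```text
time: 13.6
tool_pos: [440.7, 216.6, 69.0]
tcp_rot: [-3.138, -0.788, 0.0]
contact_force: [1.0, -0.0, -1.2]
grip_width: 42.3
g [436 215  44] 45 0 ok,q True [ 0.52  0.61  2.38  3.75  0.66 -1.69]
   now t 13.60 q [ 0.52  0.51  2.37  3.84  0.57 -1.8 ] g [435.  216.6  74.6] SHIFT [ 0.1  -0.16 -3.06] ROT [-0.2  0.1 -0.2] F [ 0.96 -0.04 -1.16] w 42.3
```

View pics/w6.png

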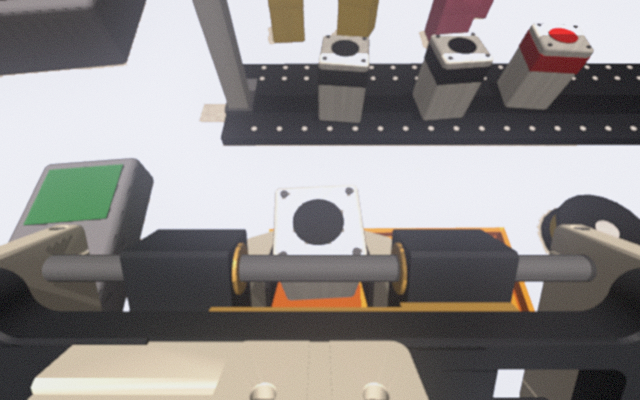

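View pics/t6.png

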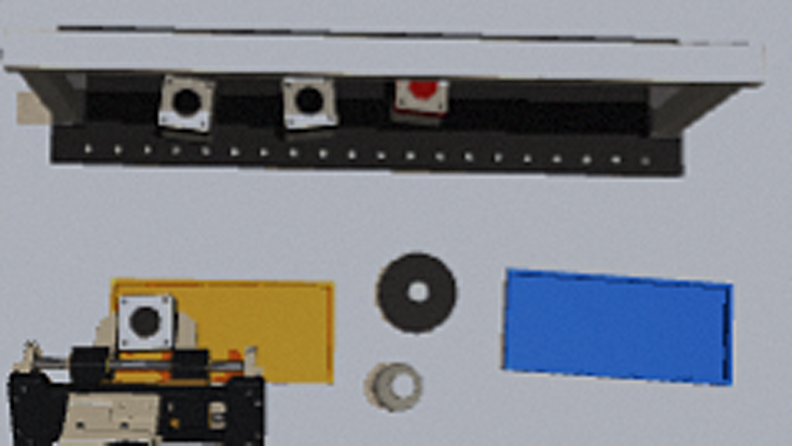

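```bash
python3 -c "
from h2 import *
t=bot.calibration('top'); print(onz(t,225+145/3.3,175+321/3.3,100.5))
print(onz(t,225+415/3.3,175+388/3.3,50), onz(t,205,263,36))"; python3 -m inch '[0,-0.2,-0.8,0,0,0,-1, 0,-0.2,-1.6,0,0,0,-1, 0,-0.2,-2.3,0,0,0,-1, 0,-0.2,-2.7,0,0,0,-1, 0,-0.2,-2.7,0,0,0,-1]'; python3 -c "
from h2 import *
go2([435,215,42.1],45,0)"
```

```text
[444.33 217.72 100.5 ]
[398.67   2.98  50.  ] [469.06 397.29  36.  ]
time: 14.2
tool_pos: [440.8, 215.1, 41.2]
tcp_rot: [-3.138, -0.786, 0.003]
contact_force: [-0.4, 0.6, -1.4]
grip_width: 42.5
g [435.  215.   42.1] 45 0 ok,q True [ 0.52  0.62  2.38  3.74  0.66 -1.69]
   now t 14.20 q [ 0.51  0.6   2.38  3.74  0.65 -1.69] g [435.1 215.   46.8] SHIFT [-0.01 -0.01 -0.47] ROT [-0.1  0.1 -0.3] F [-0.43  0.58 -1.38] w 42.5
```

```bash
python3 -m inch '[0,0,-0.1,0,0,0,-1, 0,0,-0.2,0,0,0,-1, 0,0,-0.3,0,0,0,-1, 0,0,-0.4,0,0,0,-1, 0,0,-0.4,0,0,0,-1]'; python3 -c "
from h2 import *
go2([435,215,42.1],45,0)"
```

```text
time: 14.7
tool_pos: [440.8, 215.1, 37.1]
tcp_rot: [-3.138, -0.786, 0.003]
contact_force: [-0.2, 0.5, -0.9]
grip_width: 42.6
g [435.  215.   42.1] 45 0 ok,q True [ 0.52  0.62  2.38  3.74  0.66 -1.69]
   now t 14.70 q [ 0.51  0.61  2.39  3.73  0.67 -1.68] g [435.1 215.   42.8] SHIFT [-0.01 -0.01 -0.07] ROT [-0.1  0.1 -0.3] F [-0.24  0.47 -0.88] w 42.6
```

```bash
python3 -m inch '[0,0,-0.05,0,0,0,-1, 0,0,-0.1,0,0,0,-1, 0,0,-0.1,0,0,0,-1, 0,0,-0.1,0,0,0,-1, 0,0,-0.1,0,0,0,0.2]'; python3 -m inch '[0,0,0,0,0,0,0.2, 0,0,0,0,0,0,0.2, -0.8,0,0.5,0,0,0,0.2, -2,0,1.5,0,0,0,0.3, -3.5,0,3.5,0,0,0,0.3]'; python3 -c "
from h2 import *
go2([500,190,90],45,0)
im=bot.capture('wrist'); cv2.imwrite('pics/w7.png',im[:,:,::-1])"
```

```text
time: 15.2
tool_pos: [440.9, 215.1, 36.2]
tcp_rot: [-3.138, -0.787, 0.003]
contact_force: [0.2, 0.1, -0.4]
grip_width: 46.8
time: 15.7
tool_pos: [404.7, 214.6, 70.6]
tcp_rot: [-3.14, -0.784, 0.004]
contact_force: [0.9, 0.2, 0.5]
grip_width: 59.5
g [500 190  90] 45 0 ok,q True [ 0.36  0.49  2.27  3.77  0.44 -1.89]
   now t 15.70 q [ 0.58  0.49  2.44  3.86  0.61 -1.77] g [399.1 214.6  76.2] SHIFT [10.09 -2.46  1.38] ROT [-0.1 -0.1 -0.3] F [0.87 0.22 0.5 ] w 59.5
```

View pics/w7.png

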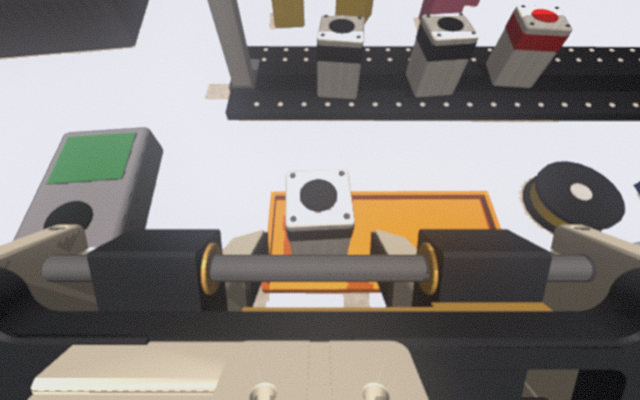

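Light module R stands upright in the orange tray, with its disc at (319,195). Next is the left black module.

```bash
python3 -c "
from h2 import *
go2([400,212,112],45,3);go2([440,205,112],45,3);go2([520,194,105],45,2);go2([560,193.5,65],45,1)
t=cv2.imread('pics/w7.png'); cv2.imwrite('pics/w7a.png',cv2.resize(t[0:125,210:480],None,fx=2.9,fy=2.9,interpolation=cv2.INTER_CUBIC)); np.save('w7.npy',bot.calibration('wrist'),allow_pickle=True)"
```

```text
g [400 212 112] 45 3 ok,q True [ 0.54  0.36  2.43  3.9   0.5  -1.91]
   now t 15.75 q [ 0.58  0.48  2.44  3.87  0.61 -1.77] g [397.2 214.5  78.5] SHIFT [ 0.28 -0.22  3.35] ROT [-0.1 -0.   2.6] F [-1.04 -0.58  0.97] w 59.4
g [440 205 112] 45 3 ok,q True [ 0.45  0.38  2.37  3.82  0.45 -1.91]
   now t 15.75 q [ 0.58  0.48  2.44  3.87  0.61 -1.77] g [397.2 214.5  78.5] SHIFT [ 4.28 -0.92  3.35] ROT [-0.1 -0.   2.6] F [-1.04 -0.58  0.97] w 59.4
g [520 194 105] 45 2 ok,q True [ 0.33  0.46  2.22  3.76  0.36 -1.95]
   now t 15.75 q [ 0.58  0.48  2.44  3.87  0.61 -1.77] g [397.2 214.5  78.5] SHIFT [12.28 -2.03  2.65] ROT [-0.1 -0.   1.6] F [-1.04 -0.58  0.97] w 59.4
g [560.  193.5  65. ] 45 1 ok,q True [ 0.3   0.59  2.14  3.67  0.41 -1.86]
   now t 15.75 q [ 0.58  0.48  2.44  3.87  0.61 -1.77] g [397.2 214.5  78.5] SHIFT [16.28 -2.09 -1.35] ROT [-0.1 -0.   0.6] F [-1.04 -0.58  0.97] w 59.4
```

View pics/w7a.png

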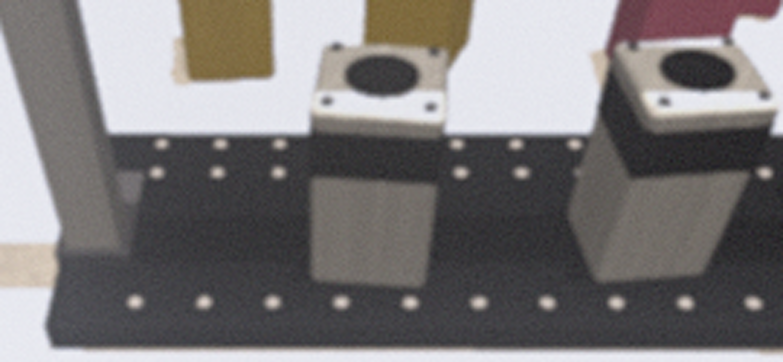

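```bash
python3 - <<'E'
from h import *
np.set_printoptions(precision=1,suppress=True)
c=np.load("w7.npy",allow_pickle=True).item()
A=lambda p:(210+p[0]/2.9,p[1]/2.9)
def face(n,ps):
    a,b=[onz(c,*A(p),12) for p in ps]; d=a-b
    print(n,"len",np.linalg.norm(d),"yaw",np.degrees(np.arctan2(-d[0],d[1])),"ctr",(a+b)/2+21*np.array([d[1],-d[0],0])/np.linalg.norm(d))
face("L",[(313,280),(427,287)]); print(onz(c,*A((382,75)),76))
face("2",[(598,282),(705,274)]); print(onz(c,*A((698,69)),76))
print("leg",onz(c,*A((65,255)),12),onz(c,*A((130,255)),12),"board",onz(c,*A((50,325)),12))
E
python3 -m inch '[0,0,1.5,0,0,1,0.4, 0.3,-0.2,3.4,0,0,2.6,0.5, 3,-0.6,3.6,0,0,2.6,0.6, 6,-1,3.6,0,0,2.6,0.7, 9.5,-1.5,3.2,0,0,2,0.7]'
```

```text
L len 42.757273649742984 yaw -4.881980345456019 ctr [625.2 193.4  12. ]
[625.6 194.2  76. ]
2 len 41.489935853840166 yaw 6.5961475963112015 ctr [628.9  91.3  12. ]
[629.9  91.6  76. ]
leg [619.9 311.9  12. ] [620.1 286.9  12. ] board [581.4 311.3  12. ]
time: 16.25
tool_pos: [498.3, 199.4, 105.5]
tcp_rot: [-3.139, -0.786, 0.04]
contact_force: [-0.1, -0.8, 0.2]
grip_width: 77.6
```

```bash
python3 -c "
from h2 import *
go2([560,192,62],45,1);go2([617,192,50],45,1)"
```

```text
g [560 192  62] 45 1 ok,q True [ 0.3   0.6   2.15  3.65  0.42 -1.84]
   now t 16.25 q [ 0.37  0.42  2.27  3.79  0.38 -1.95] g [492.6 199.2 111.2] SHIFT [ 6.74 -0.73 -4.92] ROT [-0.1  0.  -1.4] F [-0.14 -0.76  0.18] w 77.6
g [617 192  50] 45 1 ok,q True [ 0.26  0.66  2.01  3.67  0.35 -1.9 ]
   now t 16.25 q [ 0.37  0.42  2.27  3.79  0.38 -1.95] g [492.6 199.2 111.2] SHIFT [12.44 -0.73 -6.12] ROT [-0.1  0.  -1.4] F [-0.14 -0.76  0.18] w 77.6
```

```bash
python3 -m inch '[2,-0.3,-1.5,0,0,-0.7,0.7, 4,-0.6,-3,0,0,-1.4,0.7, 6,-0.7,-4.5,0,0,-1.4,0.7, 8,-0.7,-5.3,0,0,-1.4,0.7, 9.5,-0.7,-5.6,0,0,-1.4,0.7]'; python3 -c "
from h2 import *
go2([617,192,50],45,1)"
```

```text
time: 16.75
tool_pos: [593.6, 192.2, 48.2]
tcp_rot: [-3.139, -0.784, 0.016]
contact_force: [-0.1, -0.5, 0.6]
grip_width: 77.7
g [617 192  50] 45 1 ok,q True [ 0.26  0.66  2.01  3.67  0.35 -1.9 ]
   now t 16.75 q [ 0.28  0.63  2.08  3.65  0.39 -1.86] g [587.9 192.   53.8] SHIFT [ 2.91 -0.01 -0.38] ROT [-0.1 -0.1  0. ] F [-0.14 -0.51  0.59] w 77.7
```

```bash
python3 -m inch '[1,0,-0.1,0,0,0,0.7, 2,0,-0.3,0,0,0,0.7, 2.9,0,-0.4,0,0,0,0.7, 2.9,0,-0.4,0,0,0,0.7, 2.9,0,-0.4,0,0,0,0.2]'; python3 -m inch '[0,0,0,0,0,0,0, 0,0,0,0,0,0,-0.3, 0,0,0,0,0,0,-1, 0,0,0,0,0,0,-1, 0,0,0,0,0,0,-1]';  python3 -c "
from h2 import *
go2([617,192,50],45,1)"
```

```text
time: 17.25
tool_pos: [622.3, 192.2, 44.2]
tcp_rot: [-3.139, -0.784, 0.016]
contact_force: [-0.4, -0.0, 1.1]
grip_width: 73.9
time: 17.75
tool_pos: [622.1, 192.5, 44.3]
tcp_rot: [-3.139, -0.784, 0.016]
contact_force: [-1.9, 2.2, 1.7]
grip_width: 43.1
g [617 192  50] 45 1 ok,q True [ 0.26  0.66  2.01  3.67  0.35 -1.9 ]
   now t 17.75 q [ 0.26  0.66  2.01  3.67  0.35 -1.89] g [616.4 192.3  50. ] SHIFT [ 0.06 -0.04  0.  ] ROT [-0.1 -0.1 -0. ] F [-1.86  2.19  1.68] w 43.1
```

```bash
python3 -m inch '[0,0,0,0,0,0,-1, 0,0,0.4,0,0,0,-1, 0,0,0.9,0,0,0,-1, 0,0,1.4,0,0,0,-1, 0,0,1.5,0,0,0,-1]'; python3 fz.py; python3 -c "
from h2 import *
go2([520,150,80],45,1)
im=bot.capture('wrist'); cv2.imwrite('pics/w8.png',im[:,:,::-1])
im=bot.capture('scene'); cv2.imwrite('pics/s8.png',cv2.resize(im[105:325,220:430,::-1],None,fx=2.7,fy=2.7,interpolation=cv2.INTER_CUBIC))"
```

```text
time: 18.25
tool_pos: [622.3, 192.4, 60.0]
tcp_rot: [-3.139, -0.784, 0.016]
contact_force: [0.3, -0.4, -4.8]
grip_width: 43.0
[-4.66 -4.6  -3.18 -4.18 -4.74 -4.87] [-0.02  0.17 -4.37] [-0.05  1.08 -0.03]
g [520 150  80] 45 1 ok,q True [ 0.22  0.51  2.28  3.47  0.45 -1.73]
   now t 18.55 q [ 0.26  0.63  2.01  3.72  0.32 -1.95] g [616.3 192.3  64.7] SHIFT [-9.63 -4.24  1.53] ROT [-0.1 -0.1 -0. ] F [-0.34 -0.4  -4.87] w 42.5
```

View pics/w8.png

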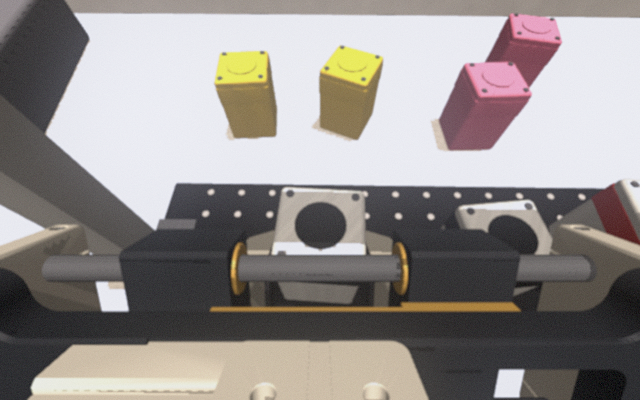

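View pics/s8.png

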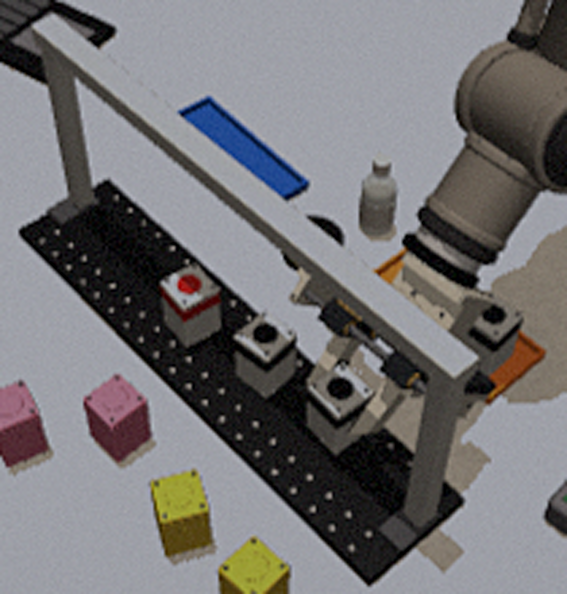

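```bash
python3 - <<'E'
import cv2, numpy as np
a=cv2.imread("pics/w6.png")[170:310,230:410]; b=cv2.imread("pics/w8.png")[170:310,230:410]
cv2.imwrite("pics/cmp.png",cv2.resize(np.hstack([a,b]),None,fx=2.2,fy=2.2,interpolation=cv2.INTER_CUBIC))
E
```

```text
(no output)
```

View pics/cmp.png

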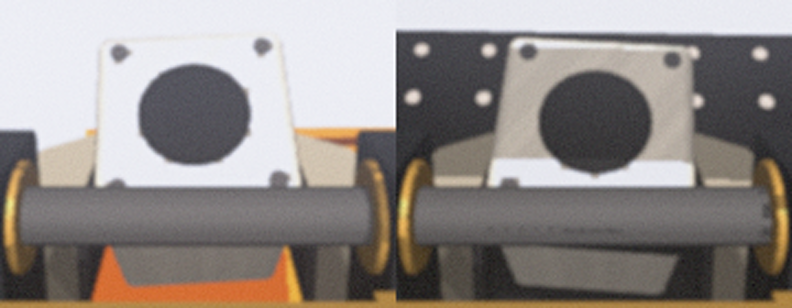

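L weighs about 4.5 N, so it is heavy and goes to the blue tray. The wrist crop shows it square and level in the grip.

```bash
python3 -m inch '[-2,0,0,0,0,0,-1, -5,0,0.5,0,0,0,-1, -8,-1,1,0,0,0,-1, -10.5,-3,1.8,0,0,0,-1, -11.5,-6,2.5,0,0,0,-1]'; python3 -m inch '[0,-3.5,0.2,0,0,0,-1, 0,-7,0.4,0,0,0,-1, 0,-10.5,0.6,0,0,0,-1, -0.2,-14,0.6,0,0,0,-1, -0.4,-17.5,0.6,0,0,0,-1]'; python3 -c "
from h2 import *
go2([444,-212,80],45,0);go2([470,-140,95],45,0)"
```

```text
time: 19.15
tool_pos: [504.3, 133.3, 83.7]
tcp_rot: [-3.139, -0.781, 0.02]
contact_force: [0.5, -0.3, -3.2]
grip_width: 41.8
time: 19.65
tool_pos: [500.3, -43.1, 90.1]
tcp_rot: [-3.14, -0.782, 0.021]
contact_force: [0.1, -0.0, -3.9]
grip_width: 42.0
g [ 444 -212   80] 45 0 ok,q True [-0.98  0.49  2.35  1.85  0.66 -1.17]
   now t 19.65 q [-0.44  0.42  2.41  2.47  0.52 -1.3 ] g [494.7 -43.2  95.8] SHIFT [ -5.07 -16.89  -1.57] ROT [-0.1 -0.2 -1.3] F [ 0.1  -0.04 -3.86] w 42.0
g [ 470 -140   95] 45 0 ok,q True [-0.76  0.43  2.4   2.08  0.59 -1.19]
   now t 19.65 q [-0.44  0.42  2.41  2.47  0.52 -1.3 ] g [494.7 -43.2  95.8] SHIFT [-2.47 -9.69 -0.07] ROT [-0.1 -0.2 -1.3] F [ 0.1  -0.04 -3.86] w 42.0
```

```bash
python3 -m inch '[-0.5,-3,0,0,0,-0.4,-1, -1.4,-6.5,0,0,0,-0.8,-1, -2.7,-10,-0.2,0,0,-1.3,-1, -4,-13.5,-0.8,0,0,-1.3,-1, -5,-16.8,-1.5,0,0,-1.3,-1]'; python3 -c "
from h2 import *
go2([444,-212,44],45,0)
im=bot.capture('wrist'); cv2.imwrite('pics/w9.png',im[:,:,::-1])
im=bot.capture('top'); cv2.imwrite('pics/t9.png',cv2.resize(im[175:310,225:465,::-1],None,fx=3.3,fy=3.3,interpolation=cv2.INTER_CUBIC))"
```

```text
time: 20.15
tool_pos: [449.7, -213.0, 75.3]
tcp_rot: [3.142, -0.782, -0.0]
contact_force: [0.3, -0.1, -4.4]
grip_width: 42.1
g [ 444 -212   44] 45 0 ok,q True [-0.98  0.61  2.37  2.    0.71 -1.36]
   now t 20.15 q [-0.98  0.49  2.35  1.84  0.65 -1.15] g [ 444. -213.   81.] SHIFT [-0.   0.1 -3.7] ROT [ 0.  -0.2  0. ] F [ 0.29 -0.15 -4.37] w 42.1
```

View pics/w9.png

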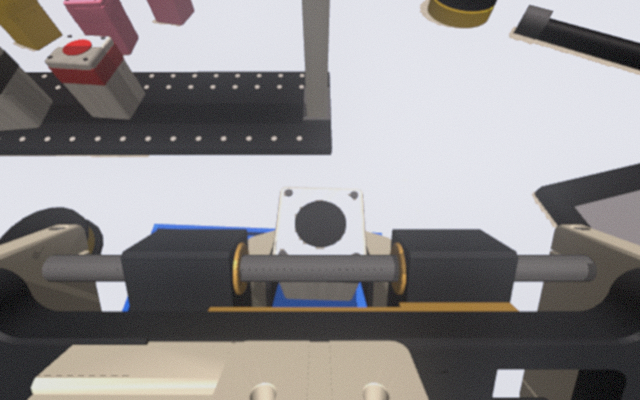

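View pics/t9.png

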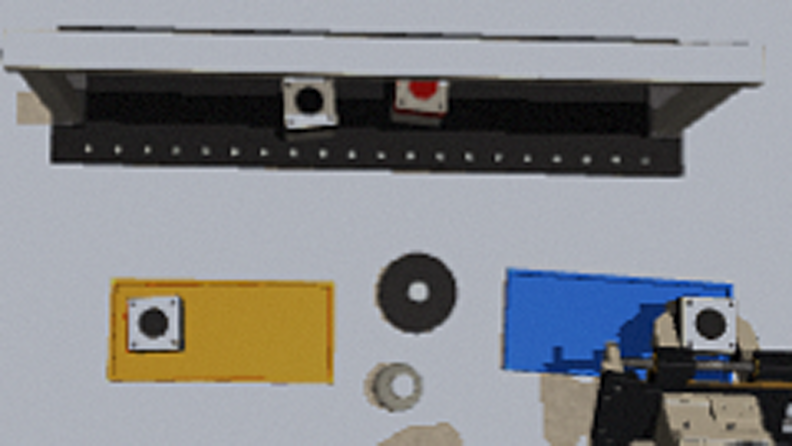

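```bash
python3 -c "
from h2 import *
t=bot.calibration('top'); print(onz(t,225+709/3.3,175+322/3.3,107), onz(t,225+154/3.3,175+322/3.3,68))
go2([444,-212,44],45,0)"
```

```text
[ 453.62 -219.71  107.  ] [445.41 213.41  68.  ]
g [ 444 -212   44] 45 0 ok,q True [-0.98  0.61  2.37  2.    0.71 -1.36]
   now t 20.25 q [-0.99  0.49  2.35  1.84  0.65 -1.15] g [ 444.2 -216.8   80.6] SHIFT [-0.02  0.48 -3.66] ROT [ 0.1 -0.2  0.4] F [ 0.72 -0.75 -4.76] w 41.8
```

```bash
python3 -m inch '[0,0.4,-0.8,0,0,0,-1, 0,0.7,-1.6,0,0,0,-1, 0,0.7,-2.4,0,0,0,-1, 0,0.7,-3.1,0,0,0,-1, 0,0.7,-3.4,0,0,0,-1]'; python3 -m inch '[0,0,-0.1,0,0,0,-1, 0,0,-0.2,0,0,0,-1, 0,0,-0.3,0,0,0,-1, 0,0,-0.35,0,0,0,-1, 0,0,-0.35,0,0,0,-1]'; python3 -c "
from h2 import *
go2([444,-210,42],45,0)"
```

```text
time: 20.75
tool_pos: [450.1, -209.3, 40.6]
tcp_rot: [3.139, -0.782, -0.004]
contact_force: [0.6, -0.5, -4.2]
grip_width: 42.0
time: 21.25
tool_pos: [450.2, -209.4, 37.2]
tcp_rot: [3.139, -0.782, -0.004]
contact_force: [-0.7, -0.6, -4.3]
grip_width: 41.9
g [ 444 -210   42] 45 0 ok,q True [-0.98  0.62  2.37  2.02  0.71 -1.38]
   now t 21.25 q [-0.97  0.61  2.38  2.03  0.7  -1.38] g [ 444.5 -209.3   42.9] SHIFT [-0.05 -0.06 -0.09] ROT [ 0.1 -0.2  0.3] F [-0.66 -0.55 -4.26] w 41.9
```

```bash
python3 -m inch '[0,0,-0.05,0,0,0,-1, 0,0,-0.1,0,0,0,-1, 0,0,-0.15,0,0,0,-1, 0,0,-0.15,0,0,0,-1, 0,0,-0.15,0,0,0,-1]'; python3 -c "
from h2 import *
go2([444,-210,42],45,0)"
```

```text
time: 21.75
tool_pos: [450.6, -209.5, 36.6]
tcp_rot: [3.138, -0.785, -0.004]
contact_force: [-4.6, 1.2, 5.4]
grip_width: 41.8
g [ 444 -210   42] 45 0 ok,q True [-0.98  0.62  2.37  2.02  0.71 -1.38]
   now t 21.75 q [-0.97  0.62  2.38  2.04  0.71 -1.38] g [ 444.9 -209.5   42.3] SHIFT [-0.09 -0.05 -0.03] ROT [ 0.1 -0.   0.3] F [-4.55  1.16  5.42] w 41.8
```

Touchdown shows as Fz going from -4 to +5 N. I'll release and back off.

```bash
python3 -m inch '[0,0,0.05,0,0,0,-0.5, 0,0,0.05,0,0,0,0.2, 0,0,0.05,0,0,0,0.2, 0,0,0.05,0,0,0,0.2, -0.8,0,0.8,0,0,0,0.2]'; python3 -m inch '[-1.5,0,1.5,0,0,0,0.3, -2.5,0,3,0,0,0,0.3, -2.5,0,5,0,0,0,0.4, -1,0.5,7.5,0,0,0,0.5, 2,2,8,0,0,0,0.5]'; python3 -c "
from h2 import *
go2([480,-120,120],45,3)
im=bot.capture('wrist'); cv2.imwrite('pics/w10.png',im[:,:,::-1])"
```

```text
time: 22.25
tool_pos: [443.0, -209.5, 44.4]
tcp_rot: [3.138, -0.785, -0.003]
contact_force: [-0.1, -0.4, 0.5]
grip_width: 54.9
time: 22.75
tool_pos: [463.5, -191.5, 127.0]
tcp_rot: [3.134, -0.788, -0.004]
contact_force: [0.2, -1.3, -0.3]
grip_width: 68.7
g [ 480 -120  120] 45 3 ok,q True [-0.71  0.36  2.36  1.92  0.55 -1.  ]
   now t 22.75 q [-0.9   0.33  2.33  1.7   0.59 -0.87] g [ 457.8 -191.4  132.6] SHIFT [ 2.22  7.18 -1.27] ROT [0.3 0.1 3.5] F [ 0.17 -1.31 -0.32] w 68.7
```

View pics/w10.png

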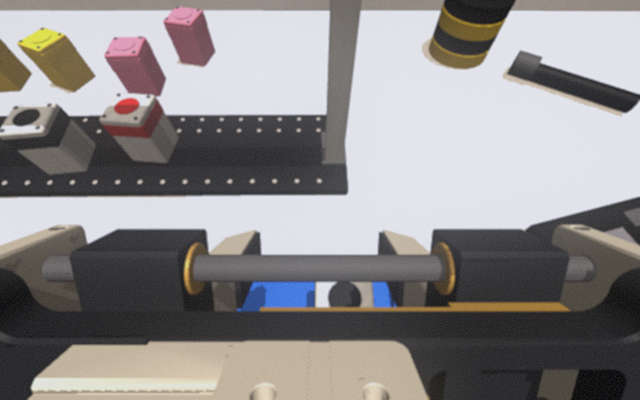

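```bash
python3 -c "
from h2 import *
go2([490,-20,115],45,4);go2([530,80,90],45,5);go2([560,88,60],45,5);go2([618.5,92.8,50],45,5)"; python3 -m inch '[1,3.5,-0.3,0,0,0.7,0.6, 2,7,-0.6,0,0,1.4,0.7, 3,10.5,-1,0,0,2.1,0.7, 3.5,14,-1.4,0,0,2.8,0.7, 4,17.5,-1.6,0,0,3.5,0.7]'; python3 -c "
from h2 import *
go2([530,82,90],45,5)"
```

```text
g [490 -20 115] 45 4 ok,q True [-0.4   0.36  2.42  2.38  0.48 -1.21]
   now t 22.80 q [-0.89  0.33  2.32  1.7   0.59 -0.87] g [ 461.6 -188.   133.5] SHIFT [ 2.84 16.84 -1.85] ROT [0.3 0.3 4.2] F [ 1.39 -0.15  2.58] w 68.6
g [530  80  90] 45 5 ok,q True [-0.05  0.47  2.32  2.92  0.44 -1.46]
   now t 22.80 q [-0.89  0.33  2.32  1.7   0.59 -0.87] g [ 461.6 -188.   133.5] SHIFT [ 6.84 26.85 -4.35] ROT [0.3 0.3 5.2] F [ 1.39 -0.15  2.58] w 68.6
g [560  88  60] 45 5 ok,q True [-0.02  0.58  2.25  2.98  0.48 -1.5 ]
   now t 22.80 q [-0.89  0.33  2.32  1.7   0.59 -0.87] g [ 461.6 -188.   133.5] SHIFT [ 9.84 27.65 -7.35] ROT [0.3 0.3 5.2] F [ 1.39 -0.15  2.58] w 68.6
g [618.5  92.8  50. ] 45 5 ok,q True [-0.    0.64  2.1   2.97  0.39 -1.48]
   now t 22.80 q [-0.89  0.33  2.32  1.7   0.59 -0.87] g [ 461.6 -188.   133.5] SHIFT [15.69 28.13 -8.35] ROT [0.3 0.3 5.2] F [ 1.39 -0.15  2.58] w 68.6
time: 23.3
tool_pos: [507.1, -11.6, 111.4]
tcp_rot: [3.135, -0.791, 0.064]
contact_force: [1.5, -0.4, 0.2]
grip_width: 77.9
g [530  82  90] 45 5 ok,q True [-0.04  0.47  2.32  2.93  0.44 -1.47]
   now t 23.30 q [-0.35  0.36  2.39  2.46  0.45 -1.23] g [501.4 -11.9 117. ] SHIFT [ 2.85  9.41 -2.7 ] ROT [0.3 0.3 1.6] F [ 1.46 -0.45  0.17] w 77.9
```

```bash
python3 -m inch '[0.5,3,-0.5,0,0,0.5,0.7, 1,6,-1,0,0,1,0.7, 2,8.5,-1.8,0.3,0.3,1.6,0.7, 2.8,9.5,-2.7,0.3,0.3,1.6,0.7, 2.8,9.5,-2.7,0.3,0.3,1.6,0.7]'; python3 -c "
from h2 import *
go2([560,88,58],45,5);go2([618.5,92.8,50],45,5)
c=bot.calibration('wrist');np.save('w11.npy',c,allow_pickle=True); im=bot.capture('wrist'); cv2.imwrite('pics/w11.png',cv2.resize(im[20:190,220:500,::-1],None,fx=2.8,fy=2.8,interpolation=cv2.INTER_CUBIC))"
```

```text
time: 23.8
tool_pos: [535.3, 84.9, 83.5]
tcp_rot: [-3.141, -0.785, 0.089]
contact_force: [0.4, 0.2, 0.3]
grip_width: 78.2
g [560  88  58] 45 5 ok,q True [-0.02  0.58  2.25  2.98  0.48 -1.5 ]
   now t 23.80 q [-0.03  0.47  2.32  2.93  0.44 -1.47] g [529.7  84.4  89.2] SHIFT [ 3.03  0.36 -3.12] ROT [-0.  -0.  -0.1] F [0.41 0.18 0.26] w 78.2
g [618.5  92.8  50. ] 45 5 ok,q True [-0.    0.64  2.1   2.97  0.39 -1.48]
   now t 23.80 q [-0.03  0.47  2.32  2.93  0.44 -1.47] g [529.7  84.4  89.2] SHIFT [ 8.88  0.84 -3.92] ROT [-0.  -0.  -0.1] F [0.41 0.18 0.26] w 78.2
```

View pics/w11.png

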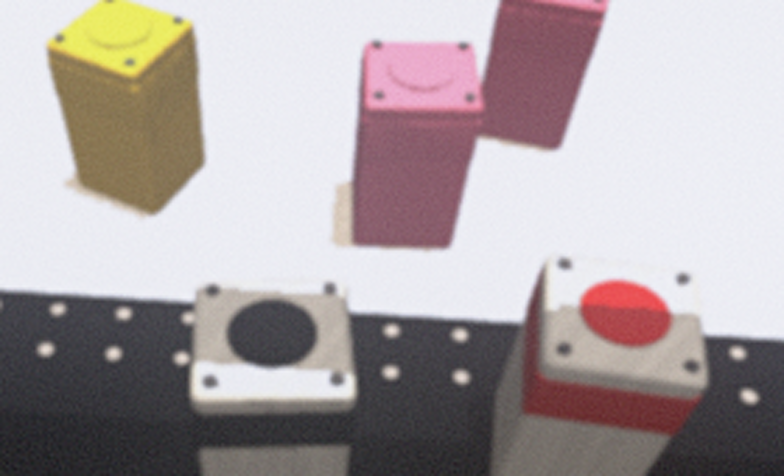

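```bash
python3 -c "
from h import *
c=np.load('w11.npy',allow_pickle=True).item(); print(onz(c,220+272/2.8,20+332/2.8,76))"; python3 -m inch '[1,0.1,-1.2,0,0,0,0.7, 3,0.3,-3,0,0,0,0.7, 4.5,0.4,-3.5,0,0,0,0.7, 6,0.6,-3.7,0,0,0,0.7, 7,0.7,-3.8,0,0,0,0.7]'; python3 -c "
from h2 import *
go2([618.5,92.8,50],45,5)"
```

```text
[626.50158187  93.98064709  76.        ]
time: 24.35
tool_pos: [605.5, 90.0, 45.8]
tcp_rot: [-3.141, -0.785, 0.086]
contact_force: [-0.5, -0.0, -0.4]
grip_width: 78.3
g [618.5  92.8  50. ] 45 5 ok,q True [-0.    0.64  2.1   2.97  0.39 -1.48]
   now t 24.35 q [-0.01  0.62  2.15  2.96  0.42 -1.48] g [599.8  89.5  51.4] SHIFT [ 1.87  0.33 -0.14] ROT [-0. -0.  0.] F [-0.48 -0.02 -0.38] w 78.3
```

```bash
python3 -m inch '[1,0.2,-0.1,0,0,0,0.7, 1.9,0.4,-0.1,0,0,0,0.7, 1.9,0.4,-0.1,0,0,0,0.5, 1.9,0.4,-0.1,0,0,0,0.2, 1.9,0.4,-0.1,0,0,0,0]'; python3 -m inch '[0,0,0,0,0,0,-0.4, 0,0,0,0,0,0,-1, 0,0,0,0,0,0,-1, 0,0,0,0,0,0,-1, 0,0,0,0,0,0,-1]'; python3 -c "
from h2 import *
go2([618.5,92.8,50],45,5)"; python3 -m inch '[0,0,0,0,0,0,-1, 0,0,0.4,0,0,0,-1, 0,0,0.9,0,0,0,-1, 0,0,1.4,0,0,0,-1, 0,0,1.5,0,0,0,-1]'; python3 fz.py; python3 -c "
from h2 import *
go2([500,130,90],45,0)
im=bot.capture('wrist'); cv2.imwrite('pics/w12.png',im[:,:,::-1])"
```

```text
time: 24.85
tool_pos: [623.8, 94.1, 44.6]
tcp_rot: [-3.141, -0.784, 0.086]
contact_force: [1.0, -1.1, 0.3]
grip_width: 58.8
time: 25.35
tool_pos: [623.5, 94.1, 44.6]
tcp_rot: [-3.141, -0.783, 0.087]
contact_force: [-3.6, 0.8, 3.1]
grip_width: 42.0
g [618.5  92.8  50. ] 45 5 ok,q True [-0.    0.64  2.1   2.97  0.39 -1.48]
   now t 25.35 q [-0.    0.64  2.1   2.97  0.38 -1.47] g [617.9  93.6  50.3] SHIFT [ 0.06 -0.08 -0.03] ROT [-0.  -0.1 -0. ] F [-3.6   0.84  3.09] w 42.0
time: 25.85
tool_pos: [623.6, 94.1, 60.2]
tcp_rot: [-3.141, -0.784, 0.087]
contact_force: [-0.1, 0.0, -4.7]
grip_width: 42.1
[-4.61 -5.27 -4.73 -4.47 -4.59 -4.39] [ 0.01  0.15 -4.68] [-0.17  1.17 -0.04]
g [500 130  90] 45 0 ok,q True [ 0.18  0.46  2.34  3.43  0.46 -1.7 ]
   now t 26.15 q [-0.    0.6   2.1   2.95  0.34 -1.45] g [617.7  93.6  65. ] SHIFT [-11.77   3.59   2.5 ] ROT [-0.  -0.1 -5. ] F [ 1.14 -0.04 -4.39] w 42.2
```

View pics/w12.png

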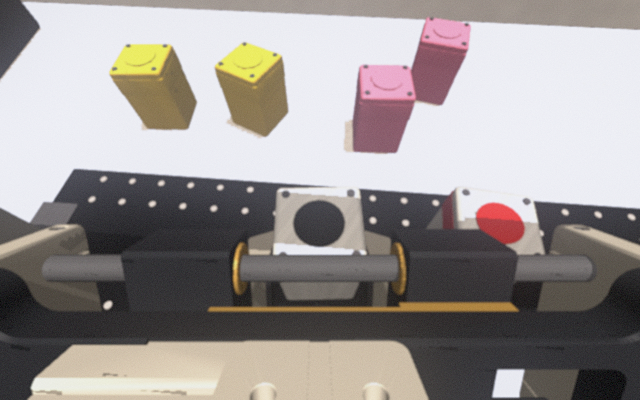

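Module 2 weighs about 4.7 N, so it is heavy and goes to the blue tray, at y = -130.

```bash
python3 -m inch '[-2,0,0,0,0,-0.5,-1, -5,0,0.5,0,0,-1,-1, -8,-0.5,1.3,0,0,-2,-1, -11,-2,2.2,0,0,-3,-1, -12,-5,3,0,0,-4,-1]'; python3 -m inch '[-0.2,-3.5,0,0,0,-0.4,-1, -0.5,-7,0,0,0,-0.8,-1, -1,-10.5,0,0,0,-1.2,-1, -2,-13.5,0,0,0,-1.2,-1, -3,-16,0,0,0,-1.2,-1]'; python3 -c "
from h2 import *
go2([447,-130,85],45,-1)"
```

```text
time: 26.7
tool_pos: [499.8, 45.6, 88.5]
tcp_rot: [-3.14, -0.779, 0.019]
contact_force: [1.3, 0.1, -5.0]
grip_width: 41.8
time: 27.2
tool_pos: [469.7, -116.3, 88.9]
tcp_rot: [-3.141, -0.78, -0.001]
contact_force: [-0.6, -0.2, -5.4]
grip_width: 41.6
g [ 447 -130   85] 45 -1 ok,q True [-0.78  0.46  2.48  2.19  0.65 -1.33]
   now t 27.20 q [-0.71  0.42  2.44  2.18  0.59 -1.24] g [ 464.1 -116.3   94.6] SHIFT [-1.7  -1.38 -0.96] ROT [-0.  -0.3 -0.9] F [-0.59 -0.18 -5.39] w 41.6
```

```bash
python3 -m inch '[-0.6,-0.4,-0.3,0,0,-0.3,-1, -1.2,-0.9,-0.6,0,-0.2,-0.6,-1, -1.7,-1.4,-1,0,-0.3,-0.9,-1, -1.7,-1.4,-1.4,0,-0.3,-0.9,-1, -1.7,-1.4,-1.4,0,-0.3,-0.9,-1]'; python3 -c "
from h2 import *
im=bot.capture('top'); cv2.imwrite('pics/t13.png',cv2.resize(im[175:310,225:465,::-1],None,fx=3.3,fy=3.3,interpolation=cv2.INTER_CUBIC))
im=bot.capture('wrist'); cv2.imwrite('pics/w13.png',im[:,:,::-1])
go2([447,-130,42],45,-1)"
```

```text
time: 27.7
tool_pos: [452.7, -129.9, 74.4]
tcp_rot: [-3.14, -0.784, -0.018]
contact_force: [0.0, 0.2, -5.0]
grip_width: 41.5
g [ 447 -130   42] 45 -1 ok,q True [-0.78  0.62  2.5   2.36  0.77 -1.55]
   now t 27.80 q [-0.78  0.47  2.48  2.21  0.66 -1.35] g [ 447.3 -129.7   80.5] SHIFT [-0.03 -0.03 -3.85] ROT [-0.  -0.  -0.1] F [-0.16 -0.26 -4.66] w 41.8
```

View pics/t13.png

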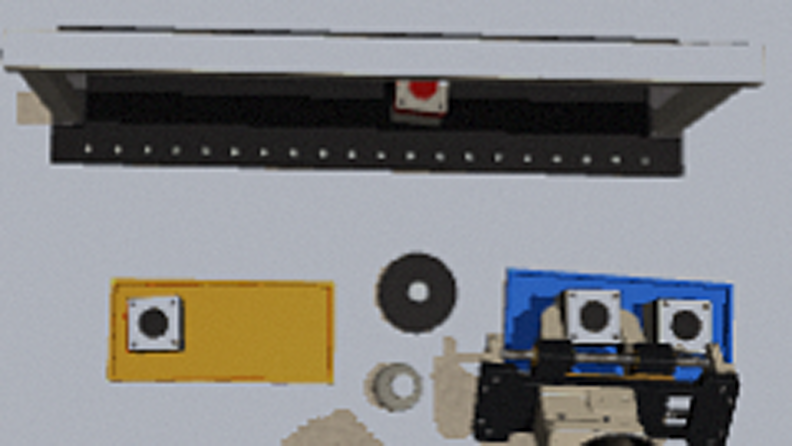

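View pics/w13.png

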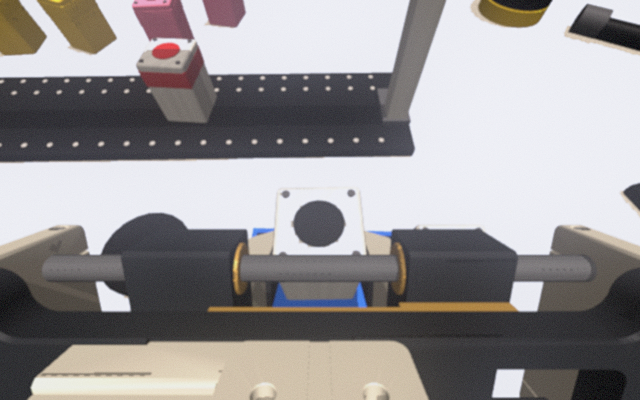

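```bash
python3 -m inch '[0,0,-0.8,0,0,0,-1, 0,0,-1.6,0,0,0,-1, 0,0,-2.4,0,0,0,-1, 0,0,-3.1,0,0,0,-1, 0,0,-3.4,0,0,0,-1]'; python3 -m inch '[0,0,-0.1,0,0,0,-1, 0,0,-0.2,0,0,0,-1, 0,0,-0.3,0,0,0,-1, 0,0,-0.35,0,0,0,-1, 0,0,-0.4,0,0,0,-1]'; python3 -c "
from h2 import *
go2([447,-130,42],45,-1)"
```

```text
time: 28.3
tool_pos: [453.3, -129.4, 40.5]
tcp_rot: [-3.141, -0.785, -0.016]
contact_force: [-0.7, 0.5, -6.3]
grip_width: 41.9
time: 28.8
tool_pos: [453.4, -129.5, 36.7]
tcp_rot: [-3.141, -0.785, -0.015]
contact_force: [-0.2, 0.7, -4.8]
grip_width: 42.4
g [ 447 -130   42] 45 -1 ok,q True [-0.78  0.62  2.5   2.36  0.77 -1.55]
   now t 28.80 q [-0.78  0.62  2.5   2.36  0.77 -1.55] g [ 447.7 -129.5   42.3] SHIFT [-0.07 -0.06 -0.03] ROT [-0.  -0.  -0.1] F [-0.22  0.75 -4.78] w 42.4
```

```bash
python3 -m inch '[0,0,-0.05,0,0,0,-1, 0,0,-0.08,0,0,0,-1, 0,0,-0.1,0,0,0,-1, 0,0,-0.1,0,0,0,-1, 0,0,-0.1,0,0,0,-1]'; python3 -c "
from h2 import *
go2([447,-130,42],45,-1)"
```

```text
time: 29.3
tool_pos: [453.5, -129.5, 36.5]
tcp_rot: [-3.141, -0.787, -0.016]
contact_force: [-5.5, 0.5, 6.6]
grip_width: 41.7
g [ 447 -130   42] 45 -1 ok,q True [-0.78  0.62  2.5   2.36  0.77 -1.55]
   now t 29.30 q [-0.78  0.62  2.5   2.36  0.77 -1.55] g [ 447.8 -129.4   42.1] SHIFT [-0.08 -0.06 -0.02] ROT [-0.   0.1 -0.1] F [-5.52  0.47  6.6 ] w 41.7
```

Touchdown felt again, so I'll release and retreat.

```bash
python3 -m inch '[0,0,0.05,0,0,0,-0.5, 0,0,0.05,0,0,0,0.15, 0,0,0.05,0,0,0,0.15, 0,0,0.05,0,0,0,0.15, -0.8,0,0.8,0,0,0,0.15]'; python3 -m inch '[-1.5,0,1.5,0,0,0,0.2, -2.5,0,3,0,0,0,0.2, -2.5,0,5,0,0,0,0.3, -2.5,0,7,0,0,0,0.5, -2.5,0,9,0,0,0,0.5]'; python3 -m inch '[0,0,0,0,0,0,0.5, 0,0,0.5,0,0,0,0.5, 0,0,1,0,0,0,0.5, 0,0,1.5,0,0,0,0.5, 0,0,1.5,0,0,0,0.5]'; python3 -c "
from h2 import *
im=bot.capture('top'); cv2.imwrite('pics/t14.png',cv2.resize(im[175:310,225:465,::-1],None,fx=3.3,fy=3.3,interpolation=cv2.INTER_CUBIC))
im=bot.capture('wrist'); cv2.imwrite('pics/w14.png',im[:,:,::-1])
im=bot.capture('scene'); cv2.imwrite('pics/s14.png',cv2.resize(im[105:325,220:430,::-1],None,fx=2.7,fy=2.7,interpolation=cv2.INTER_CUBIC))
go2([447,-130,142],45,-1)"
```

```text
time: 29.8
tool_pos: [446.1, -129.7, 44.4]
tcp_rot: [3.141, -0.788, -0.015]
contact_force: [0.1, -0.0, -0.3]
grip_width: 52.8
time: 30.3
tool_pos: [420.9, -129.8, 135.2]
tcp_rot: [3.141, -0.788, -0.015]
contact_force: [0.3, 0.1, 0.7]
grip_width: 67.4
time: 30.8
tool_pos: [421.0, -129.6, 150.1]
tcp_rot: [3.141, -0.788, -0.014]
contact_force: [0.1, 0.4, 0.1]
grip_width: 68.8
g [ 447 -130  142] 45 -1 ok,q True [-0.78  0.25  2.42  1.84  0.53 -0.91]
   now t 30.95 q [-0.88  0.17  2.47  1.69  0.57 -0.83] g [ 415.1 -129.5  155.3] SHIFT [ 3.18 -0.06 -1.33] ROT [-0.   0.1 -0.1] F [-0.34  0.16  0.38] w 68.6
```

View pics/t14.png

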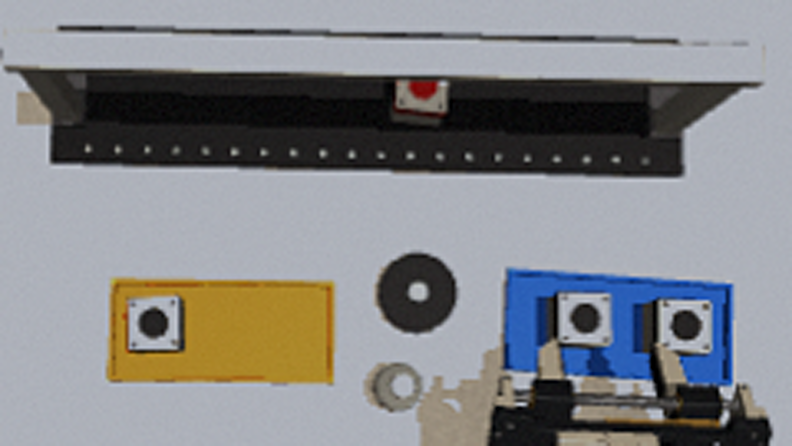

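View pics/w14.png

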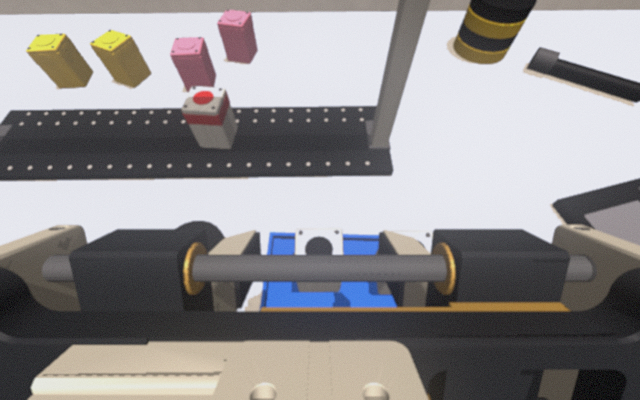

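View pics/s14.png

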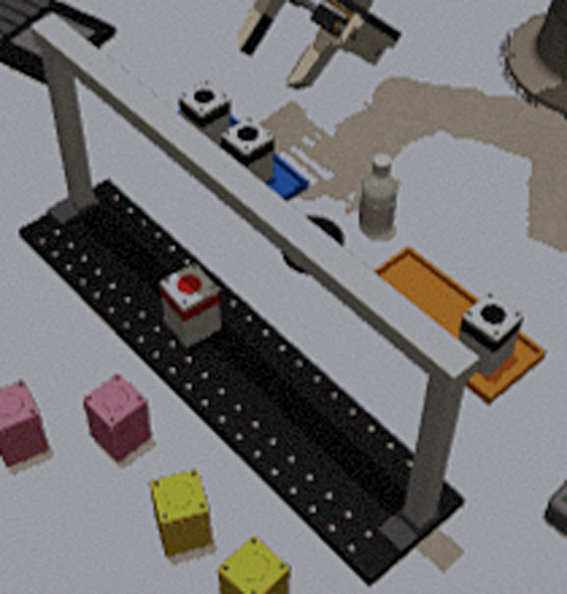

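All three modules stand upright in their trays: one in orange at (154,322), two in blue at (584,318) and (685,322) in the top crop. The gripper is clear. Before handing in, I'll check that the objects to be left alone haven't moved.

```bash
python3 - <<'E'
from h import *
b=cv2.imread('pics/top0.png').astype(int); a=bot.capture('top')[:,:,::-1].astype(int)
for n,(x0,x1,y0,y1) in dict(meter=(185,228,232,295),spool=(335,368,248,278),bottle=(333,358,282,302),red=(340,366,195,214)).items():
    print(n,np.abs(a-b)[y0:y1,x0:x1].mean().round(2),np.abs(a-b)[y0:y1,x0:x1].max())
print(bot.get_obs()['contact_force'],bot.get_obs()['time'])
bot.close_job()
E
```

```text
meter 5.09 13
spool 4.74 13
bottle 8.66 64
red 3.85 14
[-1.01762131 -0.26019126  0.23553024] 31.0
the job is handed in; nothing more can be done
```

I weighed all three black-collared modules by lifting each about 15 mm, well below the bar, then sorted them and handed the job in at 31.0 s of the 66 s allowed.

| Module (position in the row, seen from the robot) | Weight felt | Result |
|---|---|---|
| Right | about 1.2–1.3 N | light, in the orange tray |
| Left | about 4.4–4.8 N | heavy, in the blue tray |
| Second from left | about 4.7 N | heavy, in the blue tray |

**Last checks:**
- **Modules:** the top and scene pictures show all three upright in their trays.
- **Gripper:** it was open and clear, with contact force near zero (about 1 N, within the reading's noise).
- **Objects to leave alone:** a before/after comparison of the top picture showed only noise for the meter, spool and reference. The bottle's patch differed slightly more (up to 64 grey levels). The gripper's shadow falls beside it, and by eye it stands in the same place.

**What did not go smoothly:**
- On my first approach to the left module, the gripper body rubbed the bar's left leg at about 10 N. I backed off at once, and that retreat ran into a wrist joint limit. I then worked at 45 degrees of tilt with the gripper turned half a turn.
- I set the right module back down on the board once and gripped it again 8 mm higher, so the fingertips would clear the tray rim.

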